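Line up and lock the traverser deck

TASK

Slide the traverser deck by its grip plate until its track lines up with the lead track on the apron. Then, slanting the tool in under the upper-level track, push the sprung lock plunger right in and, while holding it in, slide the keeper fully across so that it traps the plunger when you let go. Leave the models and bench clutter where they are.

Things in the scene. Friction and masses are not known exactly. Their poses are not given: they have to be found in the camera images.
- traverser: the traverser: fixed plywood track module, 360 x 440 mm, its pose on the bench varies. Frame: x away from the robot side, y left along the deck's travel, z up; origin on the bench under the lock. Base board top at z 12 mm; raised front apron (x -235 to -177, top at z 32) carries the one short lead track at y 0. Sizes and offsets below are mm in this frame unless another is named
- upper_track_edge (a point): middle of the lower front edge of the upper-level track board, 269 mm above the bench, which runs along y over the lock at full width (66 mm deep, a post at each end). It hangs over the press plate, so the lock is reached only with the tool slanted in from the robot side
- deck (a joint): travel (m) of the sliding deck along +y; 0 = its track in line with the lead track; starts 0.06 to 0.12 (left), can overrun to -0.03. About 2.5 N to move, stays where left. Board 190 x 90 mm, top at z 32, rails to z 40 along its middle. A fork at its rear edge (18 mm gap) takes the plunger's 10 mm nose, free within 4 mm of line; a prong blocks the nose when 5 to 30 mm off
- grip_plate (a point): centre of the upright aluminium grip plate on the deck: 56 mm long (x), 12 mm thick (y), 50 mm tall, foot at z 32, top at z 82, 34 mm left of the deck's track near its front end; pinch it across its 12 mm thickness from above and slide
- lead_track_end (a point): middle of the deck-side end of the fixed lead track, on the rail tops (z 40)
- deck_track_end (a point): middle of the apron-side end of the deck's track, on the rail tops; when in line it faces lead_track_end across a 9 mm gap
- press_plate (a point): centre of the outer face of the plunger's steel press plate, 110 mm (y) x 40 mm x 16 mm thick; moves with the plunger. Its frame: z out of the housing, leaning 28 degrees from vertical towards the robot side (push along -z); y = traverser's y; x up the slope
- plunger (a joint): how far (m) the plunger is pushed in along press_plate's -z: 0 out (start), 0.026 at its stop. Spring: 3 N at 0, 12 N at the stop. Must be in by more than 0.018 for the keeper to pass over the plate; trapped, it rests at about 0.018
- keeper_hoop (a point): centre of the keeper's hoop bar: 10 x 10 mm, 64 mm long across the press plate, its underside 6 mm above the plate's face when the plunger is out; frame as press_plate. At the start it is 5 mm to +y of the plate's middle. Its legs and the side rails to the catch lie 24 to 32 mm either side of the plate's long centre line. Pushed to +y it draws the catch over the plate
- keeper_catch (a point): centre of the keeper's flat steel catch, 22 mm (y) x 64 x 8 mm, rigidly joined to the hoop, 74 mm to its -y; frame as press_plate. At the start it is 3 mm clear of the plate's -y end, which leaves a 58 mm gap (y) between catch and hoop where fingers press on the plate
- keeper (a joint): travel (m) of the keeper along +y: 0 open (start), 0.035 fully home, the catch then covering about 32 mm of the plate. About 1.5 N to move, stays where left; blocked by the plate's end until the plate is pushed in
- siding_car: bystander: brown model boxcar 134 x 34 x 54 mm standing on the siding, on the traverser's base board at its right edge (y about -0.155 in the traverser's frame); origin at its underside
- paint_jar: bystander: small glass jar, 34 mm wide, 45 mm tall, on the front apron; origin at its underside
- tape_roll: bystander: card tape roll, 44 mm wide, 16 mm high, lying on the front apron; origin at its underside
- flux_bottle: bystander: amber bottle, 32 mm wide, 60 mm tall, on the base board just right (-y) of the lock; origin at its underside
- tank_car: bystander: grey model tank car, 130 mm long, about 52 mm high, on the bench to the left; origin at its underside
- cup: bystander: white plastic cup, 84 mm wide, 100 mm tall, on the bench to the right; origin at its underside
- glue_bottle: bystander: white bottle, 52 mm wide, 130 mm tall, on the bench to the left, far; origin at its underside
- screwdriver: bystander: screwdriver lying on the bench to the right, near; origin at its underside

How it is judged:
By the outcome, as a careful person would: the job done as asked, in the order asked, and still so for the second after the job is handed in, with the robot touching nothing.
It also fails if it takes over 45 s, if anything falls off the work surface, if the arm or the gripper's body presses on something with over 40 N, if the wrist force passes 120 N, or if a joint passes its speed limit or range.

ROBOT

A 7-joint arm with a two-finger parallel gripper is mounted at the origin on the work surface. World frame = base frame: x ahead of the robot, y to its left, z up, the work surface at z = 0. Lengths are in m, angles in rad, forces in N, time in s.
With the tool pointing down it reaches from about 0.35 to 0.775 m from the base axis. Payload 3.1 kg.
Tool frame: the origin (TCP) lies midway between the tips of the shut fingers; the grasp point (between the pads) lies 19 mm behind it (hold_point_z is the distance from the TCP to the grasp point, in m); z points along the fingers, y is the direction in which the jaws open and shut (so a half turn about z gives the same grasp; the last joint's range is limited). The gripper opens to 85 mm and grips with 20 to 120 N. Pads are 22 mm wide; open, the fingers measure 114 mm over their backs; the gripper's body (76 mm by 85 mm) begins 54 mm behind the grasp point. The pads swing forward as they close: fully open they stand 13 mm farther back than shut.
Start: joints at [-1.368, 0.311, 0.014, 1.512, -0.004, 1.319, -0.027], TCP at [0.133, 0.534, 0.204] pointing down, gripper open.
Joint ranges: [-2.7, 2.7], [-0.3, 1.91], [-1.27, 1.3], [0.12, 2.57], [-1.44, 4.58], [0.2, 2.03], [-3.05, 3.05]. Speed limits (rad/s): [2.79, 2.79, 3.14, 3.14, 3.14, 3.14, 3.14].

INTERFACE

Orientations are given as a unit quaternion [w, x, y, z].
In Python, from rig import get_state, capture, calibration, close_job, hold_point_z gives the robot as it stands. The module is installed in compiled form; this text tells all that it offers.
- The arm moves only by the tool drive_tool, never from a script. Its argument "series" is a list of rows, each an object of numbers: "tx", "ty", "tz": the shift along the tool's x, y, z in cm; "wx", "wy", "wz": the turn, a rotation vector about the tool's x, y, z in rad. A call has 1 to 20 rows; each row is the pose to reach, as a shift and turn from the pose measured when the call began, along the tool's axes at that moment; what a row does not reach only later rows make up. A row lasts 1/12 s, in which the tool goes at most 41.7 mm and 7.16 degrees, less where a joint would pass 70% of its speed; a pose out of reach is approached as far as the arm can. A call with a gripper value outside its range is refused whole. "gripper" is the opening, from 0 (shut) to 1 (fully open), set as the call begins (left out, the last holds). The fingers move at their own pace and stop on an object; the grip force is fixed at half the most. Time passes only in rows, so rows that repeat a pose let the fingers close. It gives the time, the measured TCP pose, the force and the opening at its end, in the units of the state.
- get_state(): the state, without advancing time (a new reading comes with each control period).
- capture(name): name is "side" or "top"; returns (picture, depth): 420x560x3 uint8, blue, green, red; 420x560 float32, m along the optical axis (not along the pixel's ray), 0 where there is no reading.
- calibration(name): a dict with "mtx" (3x3 intrinsics, pixels), "pose" (4x4, takes a point from camera to world coordinates). Camera axes: x right, y up, looking along -z (the intrinsics and any distortion apply to the point x, -y, -z); pixel columns grow to the right and rows downward; lengths in m; the calibration is good to about 2 mm. A picture is of the moment at which its call begins. calibration takes no time and is no camera call.
- close_job(): hands the job in, once; it reports no verdict.
The state is a dict: "clock": time; "joints": joint angles; "qd": joint speeds; "effort": joint torques, N m; "tcp_pos": TCP position; "orientation": TCP orientation; "ft_force": force on the tool from outside, world axes, zero at the start; "moment": the same for the moment, N m; "grip_width": finger opening in m.
Only numpy, scipy, OpenCV 4.12 (cv2) and the standard library are available. Lean on these libraries where they do the work, as an engineer would, in place of code of your own. Each camera call takes 0.05 s, during which the arm holds its last target.

## Working session

There is one attempt and no reset: what is moved stays moved. The work goes in short steps, Python scripts to look and compute and a tool call to move; the robot and the scene stay as the last step left them, time stands still between calls to the robot, and variables do not carry over. Pictures are saved under pics/ and viewed, and the job is handed in when it is done.

Besides the shell and the picture viewer there is one more tool, called as name(argument=value, ...) on one line, values as JSON. drive_tool: Moves the arm, as the interface text tells. Its arguments: {"type":"object","properties":{"series":{"type":"array"},"gripper":{"type":"number"}},"required":["series"]}

```bash
mkdir -p pics; ls; python3 - <<'E'
from rig import *
import cv2,numpy as np
print(get_state()); print(hold_point_z)
for n in("side","top"):
    p,d=capture(n); cv2.imwrite(f"pics/{n}0.png",p); np.save(f"{n}0.npy",d); c=calibration(n); print(n,c)
E
```

```text
pics
{'clock': 0.0, 'joints': array([-1.36769002,  0.31174016,  0.0139982 ,  1.5130381 , -0.00438574,
        1.31917505, -0.02719788]), 'qd': array([ 0.00057911, -0.00043006, -0.00043635, -0.00081919,  0.00012139,
        0.00115905,  0.00085805]), 'effort': array([ 1.16499032e-05, -3.79926538e+01,  1.46228434e-01, -2.30588561e+01,
        1.23703698e-02,  1.35424707e-02, -1.23436007e-05]), 'tcp_pos': array([0.13311373, 0.532849  , 0.20292085]), 'orientation': array([-8.66651334e-05,  1.22059610e-01,  9.92522087e-01, -1.16185413e-03]), 'ft_force': array([-0.18132719, -0.02335501,  0.38189898]), 'moment': array([-0.02403188, -0.00243137,  0.0126162 ]), 'grip_width': 0.08554086616651764}
0.0187
side {'mtx': array([[545.00345846,   0.        , 282.53650572],
       [  0.        , 545.00345846, 213.63398041],
       [  0.        ,   0.        ,   1.        ]]), 'pose': array([[ 0.80953222,  0.34803259, -0.47279054, -0.22513927],
       [-0.58704374,  0.47151435, -0.65806828, -1.09502515],
       [-0.00610168,  0.81027621,  0.58601641,  1.12642126],
       [ 0.        ,  0.        ,  0.        ,  1.        ]])}
top {'mtx': array([[477.490217  ,   0.        , 279.61341995],
       [  0.        , 477.490217  , 213.87704408],
       [  0.        ,   0.        ,   1.        ]]), 'pose': array([[ 0.01448579,  0.98625038, -0.16462183,  0.28239599],
       [-0.99975364,  0.0170552 ,  0.01420514, -0.01354835],
       [ 0.01681748,  0.1643755 ,  0.98625446,  1.63744154],
       [ 0.        ,  0.        ,  0.        ,  1.        ]])}
```

View pics/side0.png

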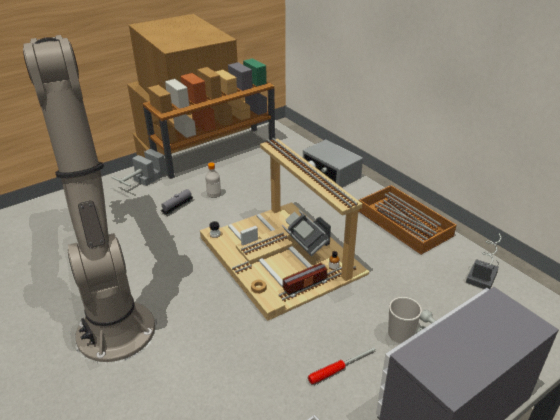

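View pics/top0.png

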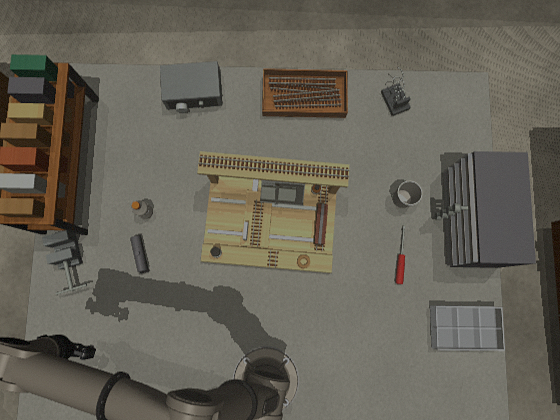

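```bash
python3 - <<'E'
import cv2
p=cv2.imread("pics/top0.png")[140:285,185:365]; cv2.imwrite("pics/top0z.png",cv2.resize(p,None,fx=4.1,fy=4.1,interpolation=cv2.INTER_CUBIC))
p=cv2.imread("pics/side0.png")[130:320,190:380]; cv2.imwrite("pics/side0z.png",cv2.resize(p,None,fx=3.1,fy=3.1,interpolation=cv2.INTER_CUBIC))
E
```

```text
(no output)
```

View pics/top0z.png

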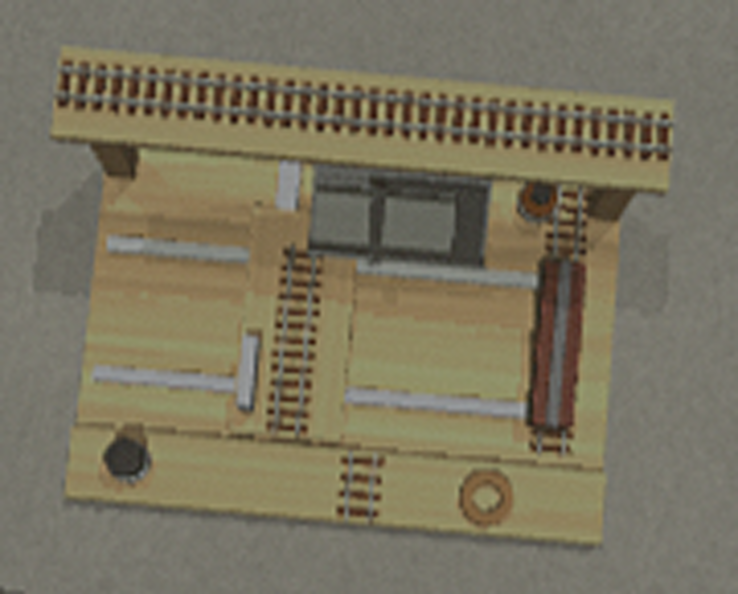

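View pics/side0z.png

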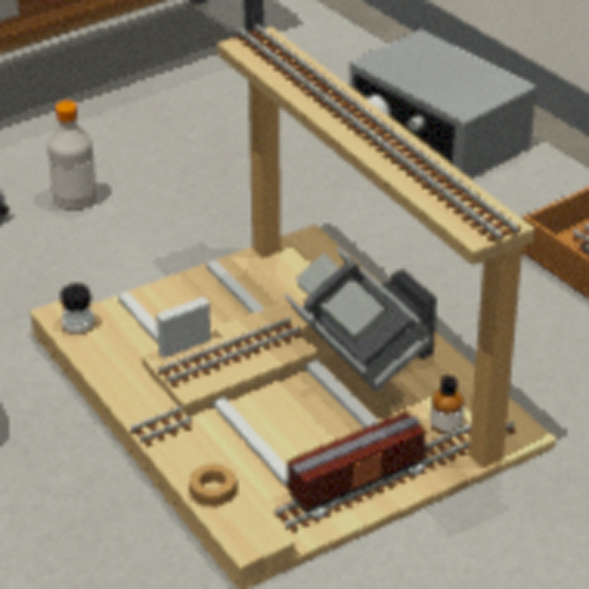

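```bash
cat > h.py <<'E'
import numpy as np,cv2
from rig import *
C={n:calibration(n) for n in("side","top")}
def ray(n,u,v):
    K=C[n]["mtx"];P=C[n]["pose"]
    d=np.array([(u-K[0,2])/K[0,0],-(v-K[1,2])/K[1,1],-1.0])
    return P[:3,3],P[:3,:3]@d
def onz(n,u,v,z):
    o,d=ray(n,u,v); return o+d*(z-o[2])/d[2]
def ondepth(n,u,v,D):
    o,d=ray(n,u,v); return o+d*D
def proj(n,p):
    K=C[n]["mtx"];P=C[n]["pose"]; q=P[:3,:3].T@(np.asarray(p)-P[:3,3])
    return np.array([K[0,2]+K[0,0]*q[0]/-q[2],K[1,2]+K[1,1]*(-q[1])/-q[2]])
def zt(x,y): return 185+(x+.5)/4.1-.5,140+(y+.5)/4.1-.5
def zs(x,y): return 190+(x+.5)/3.1-.5,130+(y+.5)/3.1-.5
def tri(pt,ps):
    o1,d1=ray("top",*pt);o2,d2=ray("side",*ps)
    A=np.stack([d1,-d2],1);s=np.linalg.lstsq(A,o2-o1,rcond=None)[0]
    a,b=o1+d1*s[0],o2+d2*s[1]; return (a+b)/2,np.linalg.norm(a-b)
E
python3 - <<'E'
from h import *
np.set_printoptions(precision=4,suppress=True)
T=lambda x,y,z:onz("top",*zt(x,y),z)
S=lambda x,y,z:onz("side",*zs(x,y),z)
print("apron FL,FR,RL,RR top");
for p in[(67,495,.032),(603,540,.032),(78,423,.032),(606,468,.032)]:print(T(*p))
print("lead front, end"); 
for p in[(358,518,.04),(363,458,.04)]:print(T(*p))
print("deck end, far");
for p in[(288,432,.04),(304,252,.04)]:print(T(*p))
print("grip corners top")
for p in[(247,332,.082),(259,335,.082),(240,402,.082),(251,405,.082)]:print(T(*p))
print("upper track FL,FR z.269?")
for p in[(52,135,.269),(668,190,.269)]:print(T(*p))
print("side apron front corner L,R"); print(S(32,320,.032),S(240,570,.032))
print("side lead end",S(187,412,.04), "deck end",S(165,375,.04))
D=np.load("top0.npy")
for p in[(300,350),(250,370),(340,215),(420,225),(470,220),(500,520),(300,90)]:
    u,v=zt(*p);print(p,ondepth("top",u,v,D[int(round(v)),int(round(u))]))
E
```

```text
apron FL,FR,RL,RR top
[0.3882 0.2242 0.032 ]
[ 0.3584 -0.2139  0.032 ]
[0.4473 0.2176 0.032 ]
[ 0.4172 -0.2165  0.032 ]
lead front, end
[ 0.3727 -0.0135  0.04  ]
[ 0.4216 -0.0168  0.04  ]
deck end, far
[0.4419 0.0449 0.04  ]
[0.592  0.0351 0.04  ]
grip corners top
[0.5176 0.0781 0.082 ]
[0.5154 0.0684 0.082 ]
[0.4611 0.0822 0.082 ]
[0.4588 0.0733 0.082 ]
upper track FL,FR z.269?
[0.6298 0.2105 0.269 ]
[ 0.5975 -0.2319  0.269 ]
side apron front corner L,R
[0.3774 0.2074 0.032 ] [ 0.3502 -0.2183  0.032 ]
side lead end [ 0.4237 -0.0211  0.04  ] deck end [0.4368 0.0392 0.04  ]
(300, 350) [0.5103 0.0367 0.0357]
(250, 370) [0.4874 0.0751 0.0787]
(340, 215) [0.608  0.0049 0.1142]
(420, 225) [ 0.6008 -0.0588  0.1153]
(470, 220) [ 0.607  -0.0988  0.1088]
(500, 520) [ 0.3725 -0.1285  0.0467]
(300, 90) [0.6604 0.0328 0.2906]
```

```bash
cat >> h.py <<'E'
from scipy.spatial.transform import Rotation as Ro
np.set_printoptions(precision=4,suppress=True)
yaw=-.068
xT=np.array([np.cos(yaw),np.sin(yaw),0]);yT=np.array([-np.sin(yaw),np.cos(yaw),0]);zT=np.array([0,0,1.])
O=np.array([.6065,-.0294,0])
def W(x,y,z): return O+x*xT+y*yT+z*zT
def toT(p): p=np.asarray(p)-O; return np.array([p@xT,p@yT,p[2]])
def cur():
    s=get_state();q=s["orientation"];return s,s["tcp_pos"],Ro.from_quat([q[1],q[2],q[3],q[0]])
def Rtool(tilt,flip=1): # tool z = forward/down by tilt, tool y = +yT*flip
    z=np.sin(tilt)*xT-np.cos(tilt)*zT; y=flip*yT; return Ro.from_matrix(np.stack([np.cross(y,z),y,z],1))
def delta(p,R):
    s,t,Rc=cur(); d=Rc.inv().apply(np.asarray(p)-t)*100; w=(Rc.inv()*R).as_rotvec(); print("t(cm)",d,"w",w,"clock",s["clock"]); return d,w
E
python3 - <<'E'
from h import *
print(tri(zt(249,368),zs(184,312)),toT(tri(zt(249,368),zs(184,312))[0]))
print("lead end",tri(zt(363,458),zs(187,412)))
D=np.load("top0.npy")
def P(x,y):
    u,v=int(round(zt(x,y)[0])),int(round(zt(x,y)[1]));return ondepth("top",u,v,D[v,u])
for p in [(340,195),(340,210),(340,225),(340,240),(375,225),(375,205),(420,200),(420,215),(420,230),(420,245),(470,200),(470,240),(480,200),(330,215)]: print(p,toT(P(*p)))
delta(W(-.1255,.0965,.15),Rtool(0))
for n in("glue",):print(onz("top",138,206,.13),onz("top",139,253,.05))
E
```

```text
(array([0.488 , 0.077 , 0.0733]), np.float64(0.0036985381058657276)) [-0.1254  0.0981  0.0733]
lead end (array([ 0.4235, -0.0177,  0.0372]), np.float64(0.0038430964614315885))
(340, 195) [0.0145 0.0341 0.1215]
(340, 210) [0.0044 0.0333 0.1069]
(340, 225) [-0.0069  0.0323  0.1132]
(340, 240) [-0.0179  0.0314  0.1017]
(375, 225) [-0.0083  0.0062  0.1305]
(375, 205) [0.0023 0.0072 0.142 ]
(420, 200) [ 0.0158 -0.0276  0.1245]
(420, 215) [ 0.0037 -0.0288  0.1195]
(420, 230) [-0.0083 -0.0299  0.1138]
(420, 245) [-0.018  -0.0307  0.1124]
(470, 200) [ 0.0214 -0.0668  0.1146]
(470, 240) [-0.0084 -0.07    0.0984]
(480, 200) [ 0.0215 -0.0765  0.118 ]
(330, 215) [-0.0016  0.0425  0.1155]
t(cm) [-45.4999 -35.7805   5.3837] w [-0.0021 -0.0001 -0.1768] clock 0.1
[0.5517 0.4174 0.13  ] [0.4081 0.427  0.05  ]
```

drive_tool(series=[{"tx":-45.5,"ty":-35.8,"tz":3,"wz":-0.177},{"tx":-45.5,"ty":-35.8,"tz":3,"wz":-0.177},{"tx":-45.5,"ty":-35.8,"tz":3,"wz":-0.177},{"tx":-45.5,"ty":-35.8,"tz":3,"wz":-0.177},{"tx":-45.5,"ty":-35.8,"tz":3,"wz":-0.177},{"tx":-45.5,"ty":-35.8,"tz":3,"wz":-0.177},{"tx":-45.5,"ty":-35.8,"tz":3,"wz":-0.177},{"tx":-45.5,"ty":-35.8,"tz":3,"wz":-0.177},{"tx":-45.5,"ty":-35.8,"tz":3,"wz":-0.177},{"tx":-45.5,"ty":-35.8,"tz":3,"wz":-0.177},{"tx":-45.5,"ty":-35.8,"tz":3,"wz":-0.177},{"tx":-45.5,"ty":-35.8,"tz":3,"wz":-0.177},{"tx":-45.5,"ty":-35.8,"tz":5,"wz":-0.177},{"tx":-45.5,"ty":-35.8,"tz":5,"wz":-0.177},{"tx":-45.5,"ty":-35.8,"tz":5,"wz":-0.177},{"tx":-45.5,"ty":-35.8,"tz":5,"wz":-0.177},{"tx":-45.5,"ty":-35.8,"tz":5,"wz":-0.177}], gripper=0.6)

```text
invalid input
```

```bash
python3 - <<'E'
from h import *
for n in("side","top"):
    p,d=capture(n); c=p[110:310,170:410] if n=="side" else p[140:285,185:365]
    cv2.imwrite(f"pics/{n}1.png",cv2.resize(c,None,fx=3,fy=3,interpolation=cv2.INTER_CUBIC))
delta(W(-.1255,.0968,.05),Rtool(0)); print(cur()[1],get_state()["ft_force"])
E
```

```text
t(cm) [-45.4951 -35.7599  15.3885] w [-0.0016 -0.0001 -0.1767] clock 0.2
[0.1332 0.5331 0.2033] [ 0.085  -0.4368 -0.0856]
```

View pics/side1.png

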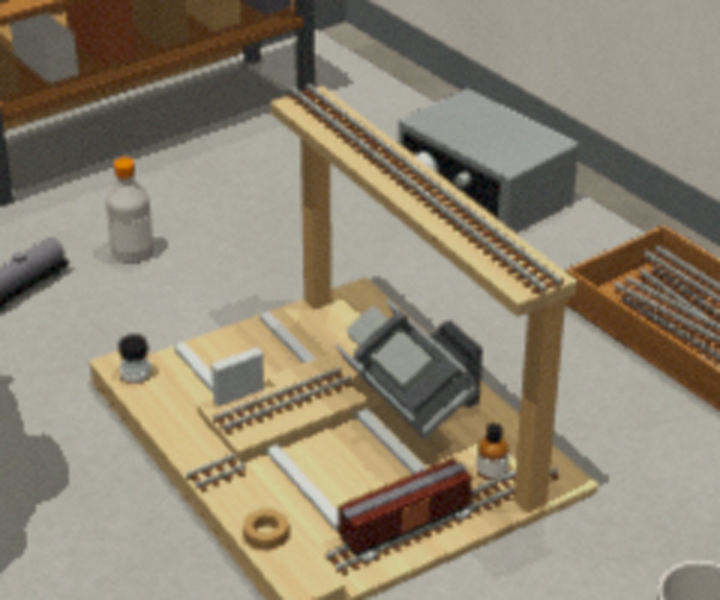

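drive_tool(series=[{"tx":-3,"ty":-2.4,"tz":0,"wx":0,"wy":0,"wz":-0.1},{"tx":-6,"ty":-4.8,"tz":0,"wx":0,"wy":0,"wz":-0.177}], gripper=0.6)

```text
clock: 0.37
tcp_pos: [0.1778, 0.4725, 0.2025]
orientation: [-0.001, 0.029, 1.0, -0.001]
ft_force: [2.5, -0.4, 1.1]
grip_width: 0.0642
```

drive_tool(series=[{"tx":-33.2,"ty":-37.8,"tz":2,"wx":0,"wy":0,"wz":-0.01},{"tx":-33.2,"ty":-37.8,"tz":2,"wx":0,"wy":0,"wz":-0.01},{"tx":-33.2,"ty":-37.8,"tz":2,"wx":0,"wy":0,"wz":-0.01},{"tx":-33.2,"ty":-37.8,"tz":2,"wx":0,"wy":0,"wz":-0.01},{"tx":-33.2,"ty":-37.8,"tz":2,"wx":0,"wy":0,"wz":-0.01},{"tx":-33.2,"ty":-37.8,"tz":2,"wx":0,"wy":0,"wz":-0.01},{"tx":-33.2,"ty":-37.8,"tz":2,"wx":0,"wy":0,"wz":-0.01},{"tx":-33.2,"ty":-37.8,"tz":2,"wx":0,"wy":0,"wz":-0.01},{"tx":-33.2,"ty":-37.8,"tz":2,"wx":0,"wy":0,"wz":-0.01},{"tx":-33.2,"ty":-37.8,"tz":2,"wx":0,"wy":0,"wz":-0.01},{"tx":-33.2,"ty":-37.8,"tz":2,"wx":0,"wy":0,"wz":-0.01},{"tx":-33.2,"ty":-37.8,"tz":2,"wx":0,"wy":0,"wz":-0.01},{"tx":-33.2,"ty":-37.8,"tz":2,"wx":0,"wy":0,"wz":-0.01},{"tx":-33.2,"ty":-37.8,"tz":2,"wx":0,"wy":0,"wz":-0.01},{"tx":-33.2,"ty":-37.8,"tz":3,"wx":0,"wy":0,"wz":-0.01}], gripper=0.6)

```text
clock: 1.62
tcp_pos: [0.4889, 0.0768, 0.174]
orientation: [0.001, 0.024, 1.0, -0.0]
ft_force: [0.8, 0.1, 0.2]
grip_width: 0.051
```

```bash
python3 - <<'E'
from h import *
for n in("side","top"):
    p,d=capture(n); c=p[110:310,170:410] if n=="side" else p[140:285,185:365]
    cv2.imwrite(f"pics/{n}1b.png",cv2.resize(c,None,fx=3,fy=3,interpolation=cv2.INTER_CUBIC))
delta(W(-.1255,.0968,.05),Rtool(0)); print(cur()[1],get_state()["ft_force"])
E
```

```text
t(cm) [-0.319  -0.1925 12.0965] w [-0.0021 -0.0055  0.0242] clock 1.7167
[0.4854 0.078  0.171 ] [0.2687 0.6819 0.1145]
```

View pics/side1b.png

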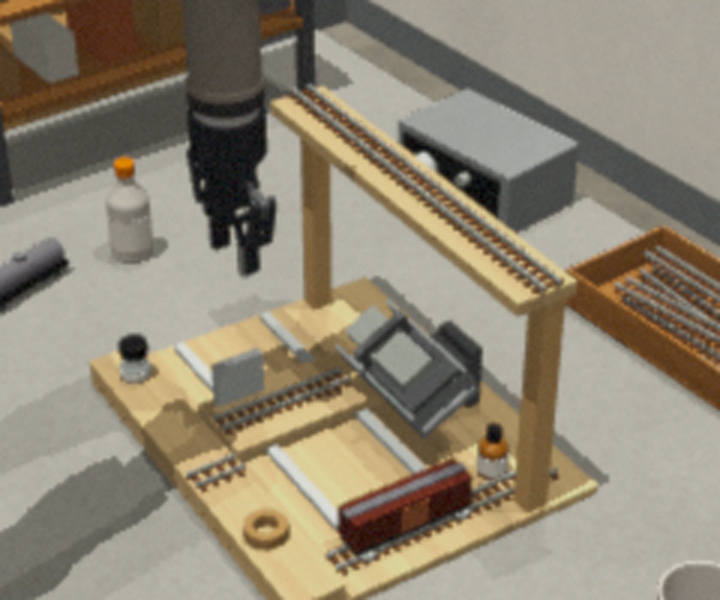

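View pics/top1b.png

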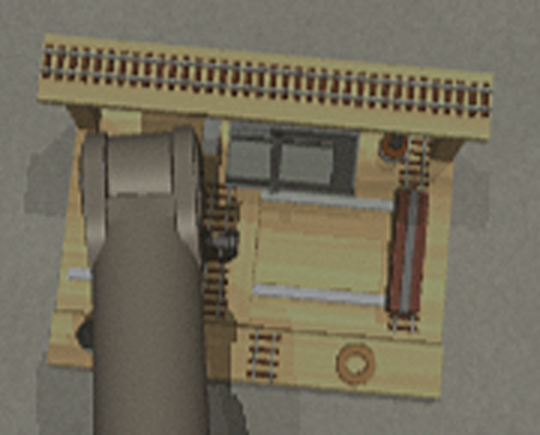

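drive_tool(series=[{"tx":-0.3,"ty":-0.2,"tz":2,"wx":0,"wy":0,"wz":0.02},{"tx":-0.3,"ty":-0.2,"tz":4,"wx":0,"wy":0,"wz":0.024},{"tx":-0.3,"ty":-0.2,"tz":6,"wx":0,"wy":0,"wz":0.024},{"tx":-0.3,"ty":-0.2,"tz":8,"wx":0,"wy":0,"wz":0.024},{"tx":-0.3,"ty":-0.2,"tz":10,"wx":0,"wy":0,"wz":0.024},{"tx":-0.3,"ty":-0.2,"tz":11,"wx":0,"wy":0,"wz":0.024},{"tx":-0.3,"ty":-0.2,"tz":12,"wx":0,"wy":0,"wz":0.024},{"tx":-0.3,"ty":-0.2,"tz":12,"wx":0,"wy":0,"wz":0.024},{"tx":-0.3,"ty":-0.2,"tz":12,"wx":0,"wy":0,"wz":0.024}])

```text
clock: 2.47
tcp_pos: [0.4876, 0.0762, 0.0511]
orientation: [-0.003, 0.033, 0.999, -0.001]
ft_force: [-0.1, -0.9, -0.2]
grip_width: 0.0513
```

```bash
python3 - <<'E'
from h import *
p,d=capture("side"); c=p[110:310,170:410]
cv2.imwrite(f"pics/side2.png",cv2.resize(c,None,fx=3,fy=3,interpolation=cv2.INTER_CUBIC))
s=get_state();print(s["tcp_pos"],toT(s["tcp_pos"]),s["ft_force"],s["grip_width"])
E
```

```text
[0.4884 0.0762 0.0517] [-0.125   0.0973  0.0517] [-0.6141 -0.9228 -0.1062] 0.05125014395981193
```

View pics/side2.png

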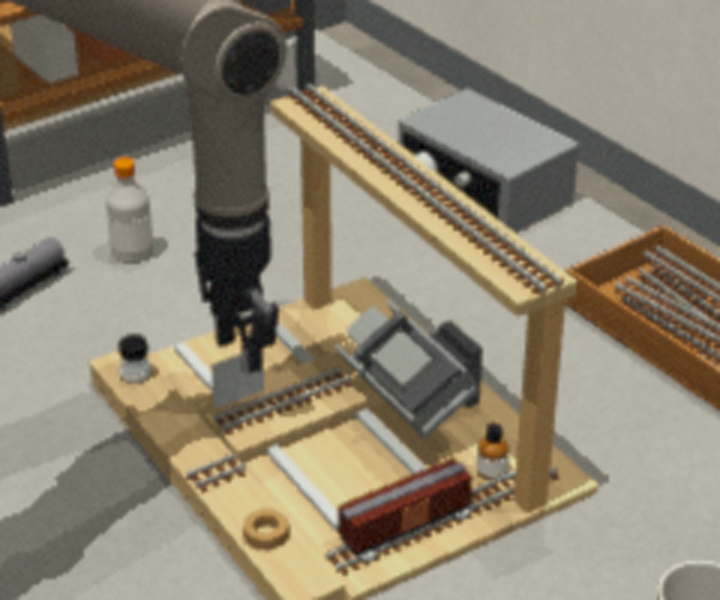

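drive_tool(series=[{"tx":0,"ty":0,"tz":0,"wx":0,"wy":0,"wz":0},{"tx":0,"ty":0,"tz":0,"wx":0,"wy":0,"wz":0},{"tx":0,"ty":0,"tz":0,"wx":0,"wy":0,"wz":0},{"tx":0,"ty":0,"tz":0,"wx":0,"wy":0,"wz":0},{"tx":0,"ty":0,"tz":0,"wx":0,"wy":0,"wz":0},{"tx":0,"ty":0,"tz":0,"wx":0,"wy":0,"wz":0},{"tx":0,"ty":0,"tz":0,"wx":0,"wy":0,"wz":0},{"tx":0,"ty":0,"tz":0,"wx":0,"wy":0,"wz":0}], gripper=0)

```text
clock: 3.18
tcp_pos: [0.4891, 0.0762, 0.0527]
orientation: [-0.001, 0.034, 0.999, -0.0]
ft_force: [-0.6, 0.2, 6.3]
grip_width: 0.0079
```

```bash
python3 - <<'E'
from h import *
s=get_state();p=s["tcp_pos"];print(p,toT(p),s["ft_force"],s["moment"],s["grip_width"])
delta(p-.063*yT,Rtool(0))
E
```

```text
[0.4891 0.0762 0.0527] [-0.1243  0.0974  0.0527] [-0.6388  0.1954  6.335 ] [-0.0089  0.2051 -0.0473] 0.007875127182619172
t(cm) [ 0.0041 -6.3     0.0058] w [-0.0009 -0.0026  0.0007] clock 3.1833
```

drive_tool(series=[{"tx":0,"ty":-0.6,"tz":0,"wx":0,"wy":0,"wz":0},{"tx":0,"ty":-1.4,"tz":0,"wx":0,"wy":0,"wz":0},{"tx":0,"ty":-2.4,"tz":0,"wx":0,"wy":0,"wz":0},{"tx":0,"ty":-3.4,"tz":0,"wx":0,"wy":0,"wz":0},{"tx":0,"ty":-4.4,"tz":0,"wx":0,"wy":0,"wz":0},{"tx":0,"ty":-5.3,"tz":0,"wx":0,"wy":0,"wz":0},{"tx":0,"ty":-6,"tz":0,"wx":0,"wy":0,"wz":0},{"tx":0,"ty":-6.3,"tz":0,"wx":0,"wy":0,"wz":0},{"tx":0,"ty":-6.3,"tz":0,"wx":0,"wy":0,"wz":0},{"tx":0,"ty":-6.3,"tz":0,"wx":0,"wy":0,"wz":0}])

```text
clock: 4.02
tcp_pos: [0.4843, 0.0108, 0.0527]
orientation: [-0.002, 0.034, 0.999, -0.002]
ft_force: [-1.9, -2.1, 4.6]
grip_width: 0.0085
```

```bash
python3 - <<'E'
from h import *
for n in("side","top"):
    p,d=capture(n); c=p[180:280,220:360] if n=="side" else p[140:285,185:365]
    f=5 if n=="side" else 4.1
    cv2.imwrite(f"pics/{n}3.png",cv2.resize(c,None,fx=f,fy=f,interpolation=cv2.INTER_CUBIC))
s=get_state();p=s["tcp_pos"];print(p,toT(p),s["ft_force"],s["grip_width"])
E
```

```text
[0.4844 0.0115 0.0527] [-0.1246  0.0325  0.0527] [-2.196  -2.457   4.0785] 0.00860872385869599
```

View pics/side3.png

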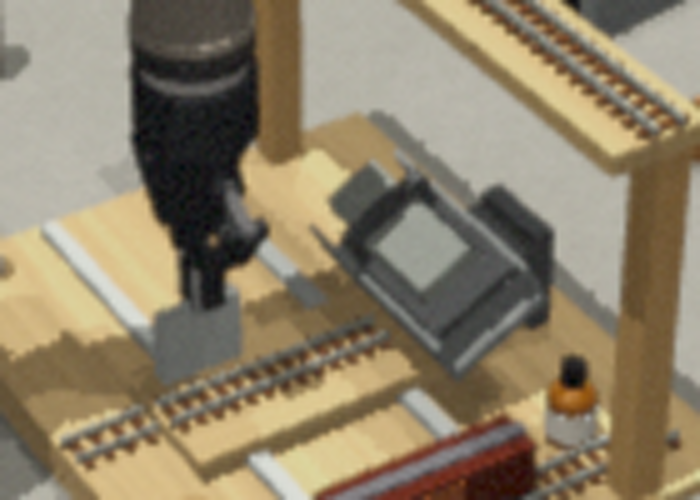

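View pics/top3.png

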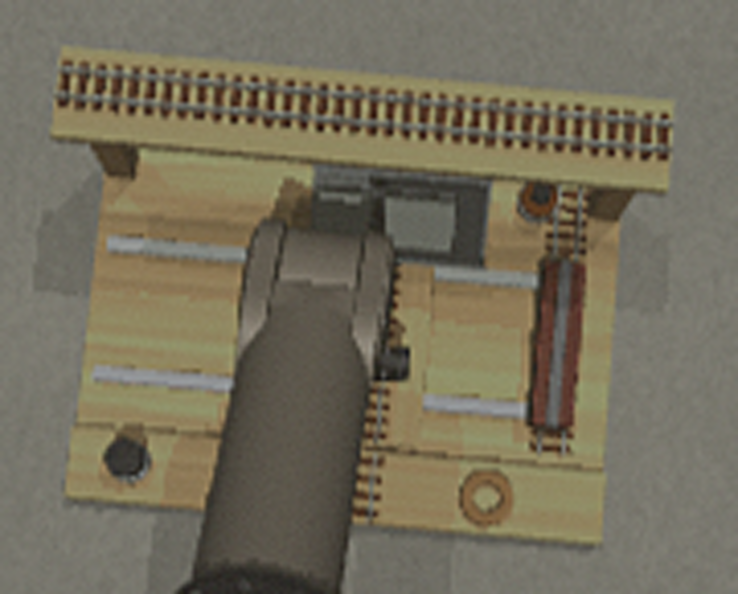

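```bash
python3 - <<'E'
from h import *
p,d=capture("side"); c=p[210:270,230:290]
cv2.imwrite(f"pics/side3z.png",cv2.resize(c,None,fx=10,fy=10,interpolation=cv2.INTER_CUBIC))
s=get_state()
print("tcp px",proj("side",s["tcp_pos"]),proj("side",s["tcp_pos"]+[0,0,.03]))
for u,v in[(252,247),(257,249),(262,247),(266,244),(262,240),(258,238),(264,236)]:
    print(u,v,p[v,u],toT(ondepth("side",u,v,d[v,u])))
E
```

```text
tcp px [260.3605 246.1816] [260.0683 238.6165]
252 247 [94 97 97] [-0.1579  0.0255  0.0692]
257 249 [ 97 102  99] [-0.1398  0.0275  0.0519]
262 247 [ 98 103  99] [-0.1231  0.0254  0.054 ]
266 244 [101 104 101] [-0.1065  0.029   0.0562]
262 240 [23 24 25] [-0.1311  0.0094  0.0959]
258 238 [69 74 74] [-0.1337  0.0293  0.0914]
264 236 [54 68 78] [-0.1196  0.0166  0.1017]
```

View pics/side3z.png

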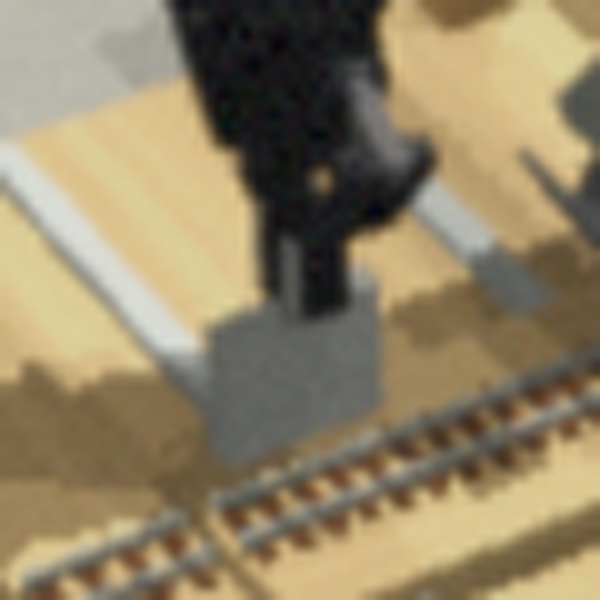

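```bash
python3 - <<'E'
from h import *
print(proj("side",[.4854,.078,.171]),proj("side",[.4854,.078-.03,.18]),proj("side",[.4854,.078+.03,.18]), "tips seen ~",170+247/3,110+270/3,170+218/3,110+245/3)
for y in(.022,.026,.038,.042):
  for z in(.055,.07,.08,.09): print(y,z,proj("side",W(-.1246,y,z)))
print("plate bottom/top rear/front corners pred",[proj("side",W(x,.028,z)) for x in(-.153,-.097) for z in(.032,.082)])
E
```

```text
[247.3797 205.0611] [252.6689 207.2041] [241.9586 198.1894] tips seen ~ 252.33333333333331 200.0 242.66666666666669 191.66666666666669
0.022 0.055 [262.1273 247.4989]
0.022 0.07 [261.9905 243.723 ]
0.022 0.08 [261.8985 241.1837]
0.022 0.09 [261.8058 238.6264]
0.026 0.055 [261.4749 246.8051]
0.026 0.07 [261.3349 243.0318]
0.026 0.08 [261.2407 240.4942]
0.026 0.09 [261.1458 237.9388]
0.038 0.055 [259.5303 244.7374]
0.038 0.07 [259.3808 240.9718]
0.038 0.08 [259.2803 238.4395]
0.038 0.09 [259.1791 235.8895]
0.042 0.055 [258.8863 244.0526]
0.042 0.07 [258.7337 240.2896]
0.042 0.08 [258.6311 237.7591]
0.042 0.09 [258.5278 235.2109]
plate bottom/top rear/front corners pred [array([253.4483, 255.3308]), array([252.8349, 242.7689]), array([268.949 , 249.1355]), array([268.6139, 236.6441])]
```

drive_tool(series=[{"tx":0,"ty":0,"tz":0,"wx":0,"wy":0,"wz":0},{"tx":0,"ty":0,"tz":0,"wx":0,"wy":0,"wz":0},{"tx":0,"ty":0,"tz":0,"wx":0,"wy":0,"wz":0},{"tx":0,"ty":0,"tz":-2,"wx":0,"wy":0,"wz":0},{"tx":0,"ty":0,"tz":-5,"wx":0,"wy":0,"wz":0},{"tx":2,"ty":0,"tz":-8,"wx":0,"wy":0,"wz":0},{"tx":5,"ty":4,"tz":-11,"wx":0,"wy":0,"wz":0},{"tx":7,"ty":8,"tz":-14,"wx":0,"wy":0,"wz":0},{"tx":7,"ty":10,"tz":-16,"wx":0,"wy":0,"wz":0},{"tx":7,"ty":12,"tz":-17,"wx":0,"wy":0,"wz":0},{"tx":7,"ty":12,"tz":-17,"wx":0,"wy":0,"wz":0}], gripper=0.5)

```text
clock: 5.08
tcp_pos: [0.4245, 0.1468, 0.2268]
orientation: [0.002, 0.027, 1.0, 0.003]
ft_force: [0.8, 0.8, -0.2]
grip_width: 0.0426
```

```bash
python3 - <<'E'
from h import *
for n in("side","top"):
    p,d=capture(n); np.save(f"{n}4.npy",d); cv2.imwrite(f"pics/{n}4f.png",p)
    c=p[180:280,220:360] if n=="side" else p[165:275,230:330]
    f=5.5
    cv2.imwrite(f"pics/{n}4.png",cv2.resize(c,None,fx=f,fy=f,interpolation=cv2.INTER_CUBIC))
s=get_state();p=s["tcp_pos"];print(p,toT(p),s["ft_force"],s["grip_width"],s["joints"])
E
```

```text
[0.4236 0.139  0.2233] [-0.1939  0.1556  0.2233] [-0.3234 -0.4774 -0.2443] 0.042837311356647055 [-0.6992  0.0838  0.3716  1.7489 -0.0304  1.3166  1.1864]
```

View pics/top4.png

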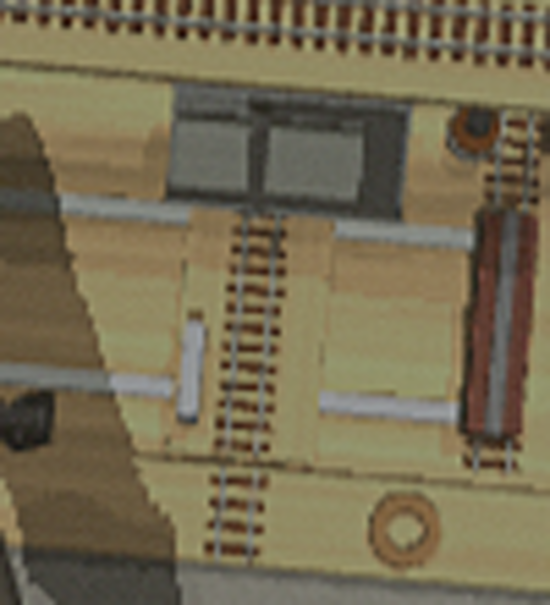

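View pics/side4.png

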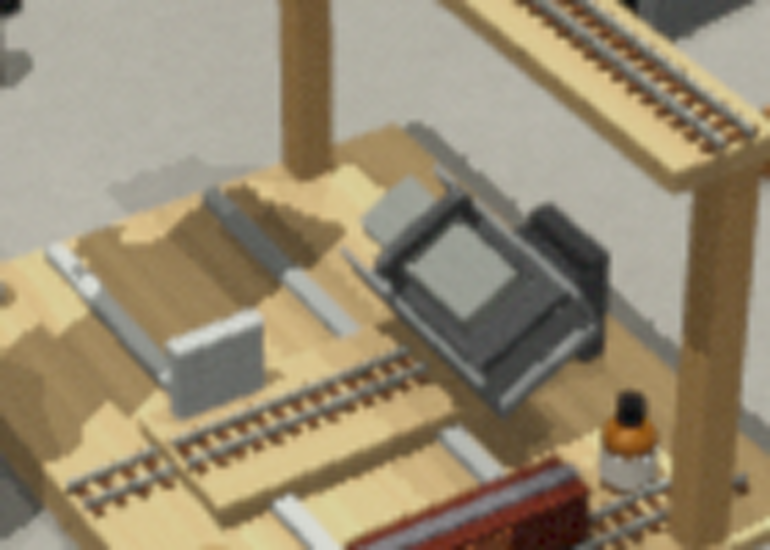

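```bash
python3 - <<'E'
from h import *
p=cv2.imread("pics/top4f.png").astype(float)
b,g,r=p[...,0],p[...,1],p[...,2]
blue=b-(r+g)/2  # wood/sleepers low, steel ~0
H={}
for x in list(np.arange(-.16,-.01,.0015))+list(np.arange(-.228,-.178,.0015)):
    ys=np.arange(-.02,.0201,.0005)
    uv=np.array([proj("top",W(x,y,.04)) for y in ys],np.float32)
    H[x]=cv2.remap(blue.astype(np.float32),uv[:,0][None],uv[:,1][None],cv2.INTER_LINEAR)[0]
ys=np.arange(-.02,.0201,.0005)
for lab,lo,hi in(("deckfar",-.08,-.02),("decknear",-.16,-.1),("lead",-.228,-.178)):
    m=np.mean([H[x] for x in H if lo<=x<=hi],0)
    pk=[]
    for s in(ys<0,ys>=0):
        w=np.clip(m[s]-np.percentile(m[s],50),0,None)**2; pk.append((w*ys[s]).sum()/w.sum())
    print(lab,np.array(pk)*1e3,"mid",np.mean(pk)*1e3)
E
```

```text
deckfar [-9.5639  9.4584] mid -0.05276224848859996
decknear [-9.0807 10.0738] mid 0.4965377697022993
lead [-8.9896 10.2138] mid 0.6121014615248629
```

```bash
sed -i 's/^yaw=.*/yaw=-.072/; s/^O=.*/O=np.array([.6065,-.0296,0])/' h.py; python3 - <<'E'
from h import *
n=np.array([-np.sin(np.radians(28)),0,np.cos(np.radians(28))]); xs=np.array([n[2],0,-n[0]])
for c in("top","side"):
    p=cv2.imread(f"pics/{c}4f.png"); d=np.load(f"{c}4.npy")
    pts=[]
    for v in range(420):
        for u in range(560):
            if d[v,u]>0:
                q=toT(ondepth(c,u,v,d[v,u]))
                if -.05<q[0]<.06 and -.11<q[1]<.08 and .06<q[2]<.2: pts.append([u,v,*q,*p[v,u]])
    pts=np.array(pts); q=pts[:,2:5]; br=pts[:,5:8].mean(1)
    s=q@xs; h=q@n
    print(c,len(pts))
    light=(br>np.percentile(br,60))
    for lo in np.arange(-.1,.07,.01):
        m=(q[:,1]>=lo)&(q[:,1]<lo+.01)
        for nm,mm in(("all",m),):
            if mm.sum()>5: print("y",round(lo,3),mm.sum(),"h pct",np.percentile(h[mm],[10,50,90]).round(4),"s",np.percentile(s[mm],[5,95]).round(4),"bright s",(np.percentile(s[mm&(br>95)],[5,50,95]).round(4), np.median(h[mm&(br>95)]).round(4)) if (mm&(br>95)).sum()>4 else None)
E
```

```text
top 961
y -0.09 23 h pct [0.057  0.0618 0.0842] s [0.0168 0.085 ] bright s (array([0.0375, 0.0673, 0.0736]), np.float64(0.0648))
y -0.08 68 h pct [0.0859 0.0919 0.0961] s [0.018  0.0864] bright s None
y -0.07 68 h pct [0.0863 0.0923 0.0974] s [0.0224 0.0839] bright s None
y -0.06 65 h pct [0.0588 0.0911 0.1035] s [0.0199 0.0842] bright s (array([0.0341, 0.0501, 0.0663]), np.float64(0.1017))
y -0.05 69 h pct [0.0852 0.0986 0.1045] s [0.0187 0.0859] bright s (array([0.0356, 0.0498, 0.0666]), np.float64(0.1022))
y -0.04 69 h pct [0.0859 0.099  0.1056] s [0.0181 0.0864] bright s (array([0.0341, 0.0499, 0.0669]), np.float64(0.1025))
y -0.03 67 h pct [0.0869 0.0986 0.1056] s [0.0205 0.0841] bright s (array([0.036 , 0.0501, 0.069 ]), np.float64(0.1032))
y -0.02 67 h pct [0.0864 0.0987 0.1043] s [0.0196 0.0844] bright s (array([0.0341, 0.0501, 0.0664]), np.float64(0.1005))
y -0.01 69 h pct [0.0862 0.0975 0.1061] s [0.0174 0.0867] bright s (array([0.035 , 0.0532, 0.0772]), np.float64(0.1025))
y -0.0 73 h pct [0.0978 0.1191 0.1223] s [0.0246 0.0864] bright s None
y 0.01 63 h pct [0.0624 0.0979
[... 1688 characters left out ...]
0884 0.1084 0.1197] s [0.0129 0.0812] bright s (array([0.015 , 0.0471, 0.0828]), np.float64(0.1175))
y 0.01 13 h pct [0.0669 0.0883 0.1055] s [0.0096 0.0842] bright s (array([0.0099, 0.0374, 0.0844]), np.float64(0.0894))
y 0.02 37 h pct [0.0618 0.1012 0.1076] s [0.0097 0.0752] bright s (array([0.0096, 0.0446, 0.0752]), np.float64(0.1015))
y 0.03 39 h pct [0.0632 0.1018 0.1062] s [0.0107 0.075 ] bright s (array([0.0104, 0.0472, 0.0653]), np.float64(0.1032))
y 0.04 41 h pct [0.0838 0.1006 0.1052] s [0.0118 0.0834] bright s (array([0.0116, 0.0429, 0.0834]), np.float64(0.1015))
y 0.05 21 h pct [0.0697 0.0926 0.1015] s [0.0098 0.0823] bright s (array([0.0097, 0.0436, 0.0823]), np.float64(0.0951))
```

```bash
cat >> h.py <<'E'
a28=np.radians(28)
nT=np.array([-np.sin(a28),0,np.cos(a28)]); sT=np.array([np.cos(a28),0,np.sin(a28)])
def PL(y,k,ds=0): # point k m above plate face(out), ds up slope
    q=(.050+ds)*sT+(.1025+k)*nT; return W(q[0],y,q[2])
RP=Rtool(a28)*Ro.from_euler("z",90,degrees=True)
E
python3 - <<'E'
from h import *
print(PL(-.02,0),toT(PL(-.02,0)))
delta(PL(-.02,.14),RP)
for c in("side",):
    d=np.load("side4.npy")
    for u,v in[(320,228),(325,232),(328,235),(320,222)]: print(toT(ondepth(c,u,v,d[v,u])))
E
```

```text
[ 0.6011 -0.0493  0.114 ] [-0.004 -0.02   0.114]
t(cm) [-12.3242 -17.6104  -1.4205] w [-0.3843 -0.3851  1.5454] clock 5.1833
[ 0.067  -0.0145  0.076 ]
[ 0.0748 -0.0314  0.0678]
[ 0.0869 -0.032   0.051 ]
[0.0834 0.009  0.0783]
```

drive_tool(series=[{"tx":-1,"ty":-1.5,"tz":-2,"wx":-0.03,"wy":-0.03,"wz":0.12},{"tx":-2,"ty":-3,"tz":-2,"wx":-0.06,"wy":-0.06,"wz":0.24},{"tx":-3,"ty":-4.5,"tz":-2,"wx":-0.09,"wy":-0.09,"wz":0.36},{"tx":-4,"ty":-6,"tz":-2,"wx":-0.12,"wy":-0.12,"wz":0.48},{"tx":-5,"ty":-7.5,"tz":-2,"wx":-0.15,"wy":-0.15,"wz":0.6},{"tx":-6,"ty":-9,"tz":-2,"wx":-0.18,"wy":-0.18,"wz":0.72},{"tx":-7,"ty":-10.5,"tz":-2,"wx":-0.21,"wy":-0.21,"wz":0.84},{"tx":-8,"ty":-12,"tz":-2,"wx":-0.24,"wy":-0.24,"wz":0.96},{"tx":-9,"ty":-13.5,"tz":-2,"wx":-0.27,"wy":-0.27,"wz":1.08},{"tx":-10,"ty":-15,"tz":-2,"wx":-0.3,"wy":-0.3,"wz":1.2},{"tx":-11,"ty":-16.5,"tz":-2,"wx":-0.33,"wy":-0.33,"wz":1.32},{"tx":-12,"ty":-17.6,"tz":-1.5,"wx":-0.36,"wy":-0.36,"wz":1.44},{"tx":-12.3,"ty":-17.6,"tz":-1.4,"wx":-0.384,"wy":-0.385,"wz":1.545},{"tx":-12.3,"ty":-17.6,"tz":-1.4,"wx":-0.384,"wy":-0.385,"wz":1.545},{"tx":-12.3,"ty":-17.6,"tz":-1.4,"wx":-0.384,"wy":-0.385,"wz":1.545},{"tx":-12.3,"ty":-17.6,"tz":-1.4,"wx":-0.384,"wy":-0.385,"wz":1.545}], gripper=0)

```text
clock: 6.52
tcp_pos: [0.5344, -0.0457, 0.2362]
orientation: [0.177, 0.711, 0.661, 0.164]
ft_force: [-0.3, -0.1, 0.0]
grip_width: -0.0001
```

```bash
cat > look.py <<'E'
import sys
from h import *
t=sys.argv[1]
for n in("side","top"):
    p,d=capture(n); np.save(f"{n}{t}.npy",d); cv2.imwrite(f"pics/{n}{t}f.png",p)
    c=p[130:270,230:370] if n=="side" else p[165:275,230:330]
    f=5 if n=="side" else 5.4
    cv2.imwrite(f"pics/{n}{t}.png",cv2.resize(c,None,fx=f*.85,fy=f*.85,interpolation=cv2.INTER_CUBIC))
s=get_state();p=s["tcp_pos"];print(p,toT(p),s["ft_force"],s["grip_width"],s["joints"],s["clock"])
print("tcp px",proj("side",p))
E
python3 look.py 5; python3 - <<'E'
from h import *
delta(PL(-.02,.06),RP)
E
```

```text
[ 0.5351 -0.0454  0.237 ] [-0.0701 -0.0209  0.237 ] [ 0.0854 -0.3688 -0.4469] 0.00012662330504031416 [-0.445  -0.1165  0.4462  2.0083  0.1163  0.7539 -0.1267] 6.6167
tcp px [284.1613 200.1683]
t(cm) [0.0975 0.0692 7.9677] w [-0.0009  0.0008 -0.0004] clock 6.6167
```

View pics/side5.png

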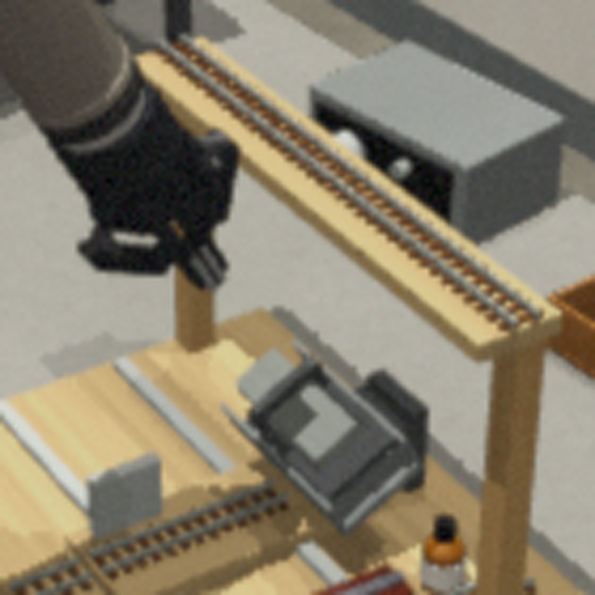

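```bash
python3 - <<'E'
from h import *
s,t,R=cur()
for k in(0,.01,.02,.03,.04,.05,.06):
  print(k,[((proj("side",t+R.apply([0,y,-k]))-[230,130])*4.25).round(0) for y in(-.05,-.04,-.03,0,.03,.04,.05)])
E
```

```text
0 [array([175., 347.]), array([186., 337.]), array([197., 327.]), array([230., 298.]), array([263., 269.]), array([274., 260.]), array([285., 250.])]
0.01 [array([169., 338.]), array([180., 328.]), array([191., 319.]), array([224., 290.]), array([257., 261.]), array([268., 251.]), array([279., 241.])]
0.02 [array([162., 329.]), array([174., 320.]), array([185., 310.]), array([218., 281.]), array([252., 252.]), array([263., 242.]), array([274., 232.])]
0.03 [array([156., 321.]), array([167., 311.]), array([179., 301.]), array([212., 272.]), array([246., 243.]), array([257., 233.]), array([268., 223.])]
0.04 [array([150., 312.]), array([161., 302.]), array([172., 292.]), array([206., 263.]), array([240., 234.]), array([251., 224.]), array([262., 214.])]
0.05 [array([143., 303.]), array([155., 293.]), array([166., 283.]), array([200., 254.]), array([234., 224.]), array([245., 215.]), array([256., 205.])]
0.06 [array([137., 294.]), array([148., 284.]), array([160., 275.]), array([194., 245.]), array([228., 215.]), array([239., 205.]), array([250., 196.])]
```

View pics/top5.png

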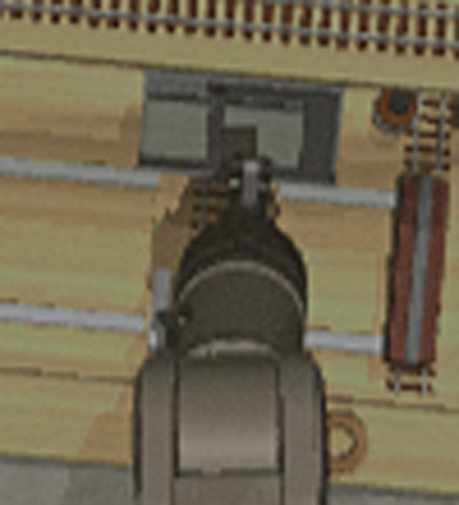

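drive_tool(series=[{"tx":0.1,"ty":0.07,"tz":2,"wx":0,"wy":0,"wz":0},{"tx":0.1,"ty":0.07,"tz":4,"wx":0,"wy":0,"wz":0},{"tx":0.1,"ty":0.07,"tz":6,"wx":0,"wy":0,"wz":0},{"tx":0.1,"ty":0.07,"tz":8,"wx":0,"wy":0,"wz":0},{"tx":0.1,"ty":0.07,"tz":10,"wx":0,"wy":0,"wz":0},{"tx":0.1,"ty":0.07,"tz":11,"wx":0,"wy":0,"wz":0},{"tx":0.1,"ty":0.07,"tz":11.5,"wx":0,"wy":0,"wz":0},{"tx":0.1,"ty":0.07,"tz":11.5,"wx":0,"wy":0,"wz":0},{"tx":0.1,"ty":0.07,"tz":11.5,"wx":0,"wy":0,"wz":0}], gripper=0)

```text
clock: 7.37
tcp_pos: [0.5898, -0.0488, 0.1361]
orientation: [0.177, 0.711, 0.661, 0.164]
ft_force: [0.3, 0.6, 0.7]
grip_width: 0.0002
```

```bash
python3 look.py 6; python3 - <<'E'
from h import *
delta(PL(-.02,.0),RP)
E
```

```text
[ 0.5901 -0.0486  0.137 ] [-0.015  -0.0201  0.137 ] [ 0.0956 -0.5153  0.4422] 4.710038434891125e-05 [-0.4017  0.134   0.4903  2.0531 -0.1316  0.4831  0.0979] 7.4667
tcp px [299.5669 221.7395]
t(cm) [ 0.0115 -0.1077  2.5461] w [ 0.001   0.0005 -0.0005] clock 7.4667
```

View pics/side6.png

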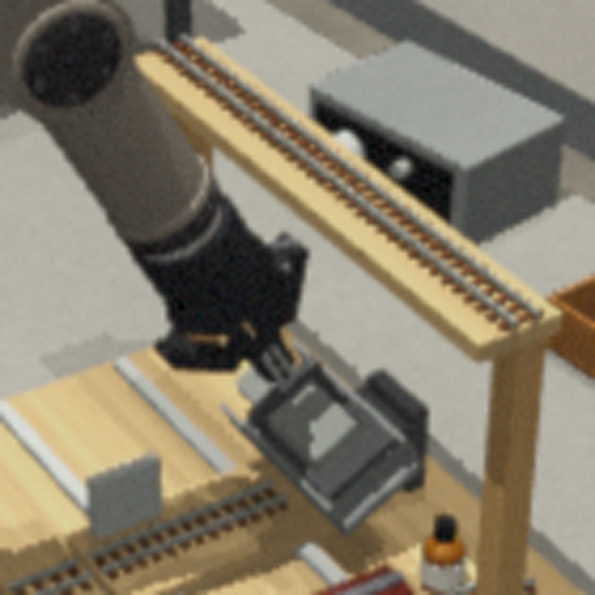

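View pics/top6.png

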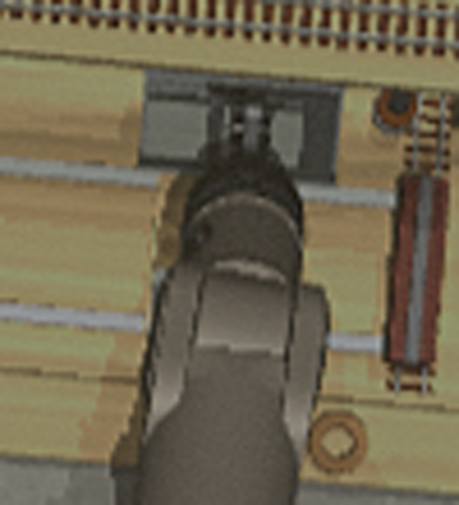

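drive_tool(series=[{"tx":0,"ty":-0.1,"tz":1,"wx":0,"wy":0,"wz":0},{"tx":0,"ty":-0.1,"tz":2,"wx":0,"wy":0,"wz":0},{"tx":0,"ty":-0.1,"tz":2.5,"wx":0,"wy":0,"wz":0},{"tx":0,"ty":-0.1,"tz":2.8,"wx":0,"wy":0,"wz":0},{"tx":0,"ty":-0.1,"tz":2.8,"wx":0,"wy":0,"wz":0},{"tx":0,"ty":-0.1,"tz":2.8,"wx":0,"wy":0,"wz":0}], gripper=0)

```text
clock: 7.97
tcp_pos: [0.6025, -0.0495, 0.1122]
orientation: [0.178, 0.71, 0.661, 0.165]
ft_force: [-0.3, 0.3, 0.1]
grip_width: 0.0
```

```bash
python3 look.py 7; python3 - <<'E'
from h import *
s=get_state();print("along n",s["ft_force"]@(nT[0]*xT+nT[2]*zT))
delta(PL(-.02,-.026),RP)
E
```

```text
[ 0.6026 -0.0495  0.1124] [-0.0025 -0.0201  0.1124] [ 0.3207 -0.4795 -0.1221] 0.0004310238963289106 [-0.3615  0.1973  0.4619  2.0546 -0.2107  0.4258  0.1687] 8.0667
tcp px [302.8881 226.8454]
along n -0.27421020155237114
t(cm) [ 0.0131 -0.0646  2.3901] w [ 0.0019  0.0004 -0.0006] clock 8.0667
```

View pics/side7.png

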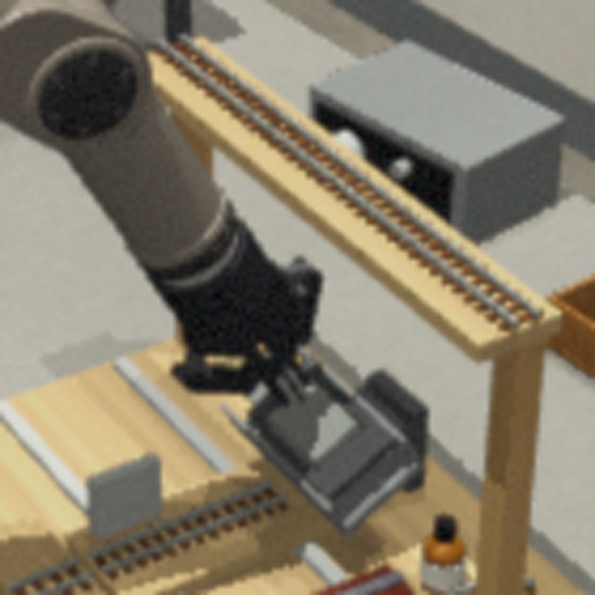

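drive_tool(series=[{"tx":0,"ty":-0.05,"tz":0.4,"wx":0,"wy":0,"wz":0},{"tx":0,"ty":-0.05,"tz":0.8,"wx":0,"wy":0,"wz":0},{"tx":0,"ty":-0.05,"tz":1.2,"wx":0,"wy":0,"wz":0},{"tx":0,"ty":-0.05,"tz":1.4,"wx":0,"wy":0,"wz":0},{"tx":0,"ty":-0.05,"tz":1.4,"wx":0,"wy":0,"wz":0},{"tx":0,"ty":-0.05,"tz":1.4,"wx":0,"wy":0,"wz":0}], gripper=0)

```text
clock: 8.57
tcp_pos: [0.6086, -0.0501, 0.0994]
orientation: [0.178, 0.71, 0.661, 0.165]
ft_force: [0.6, 1.0, 0.0]
grip_width: -0.0002
```

```bash
python3 look.py 8; python3 - <<'E'
from h import *
s=get_state();print("along n",s["ft_force"]@(nT[0]*xT+nT[2]*zT),s["moment"])
delta(PL(-.02,-.026),RP)
E
```

```text
[ 0.6088 -0.05    0.0998] [ 0.0037 -0.0202  0.0998] [-0.1383 -0.1261 -0.4833] 0.00019563559132196884 [-0.3368  0.229   0.4409  2.0536 -0.2483  0.3983  0.2024] 8.6667
tcp px [304.5094 229.4437]
along n -0.36622774604567776 [ 0.0068  0.4488 -0.0202]
t(cm) [ 0.0188 -0.0199  0.9896] w [ 0.002   0.0004 -0.0006] clock 8.6667
```

View pics/side8.png

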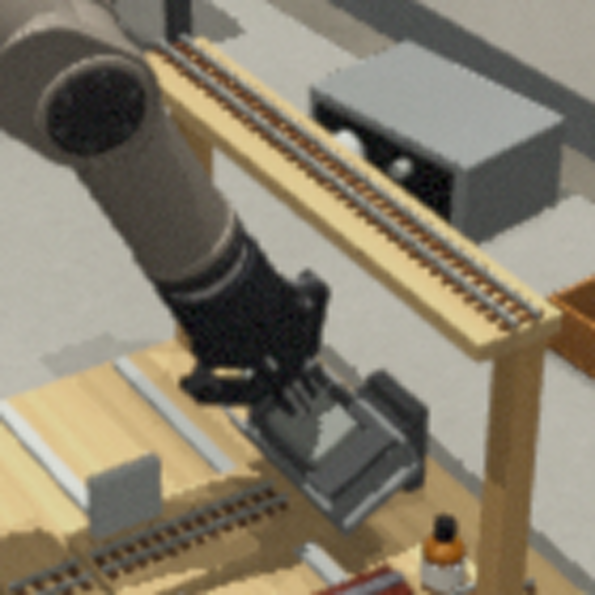

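drive_tool(series=[{"tx":0,"ty":0,"tz":0.3,"wx":0,"wy":0,"wz":0},{"tx":0,"ty":0,"tz":0.6,"wx":0,"wy":0,"wz":0},{"tx":0,"ty":0,"tz":0.9,"wx":0,"wy":0,"wz":0},{"tx":0,"ty":0,"tz":1,"wx":0,"wy":0,"wz":0},{"tx":0,"ty":0,"tz":1,"wx":0,"wy":0,"wz":0}], gripper=0)

```text
clock: 9.08
tcp_pos: [0.6133, -0.0503, 0.0906]
orientation: [0.178, 0.71, 0.661, 0.165]
ft_force: [0.0, 0.6, -0.0]
grip_width: -0.0002
```

```bash
python3 look.py 9; python3 - <<'E'
from h import *
s=get_state();print("along n",s["ft_force"]@(nT[0]*xT+nT[2]*zT),s["moment"])
delta(PL(-.02,-.026),RP)
E
```

```text
[ 0.6135 -0.0504  0.0909] [ 0.0084 -0.0203  0.0909] [ 0.1834  0.11   -1.2135] 0.0002949174485733885 [-0.3178  0.252   0.4237  2.0513 -0.2738  0.3796  0.2253] 9.1833
tcp px [305.7391 231.2547]
along n -1.153628268146619 [-0.0131  0.5629  0.0292]
t(cm) [ 0.0292 -0.013  -0.0203] w [ 0.0018  0.0006 -0.0008] clock 9.1833
```

View pics/side9.png

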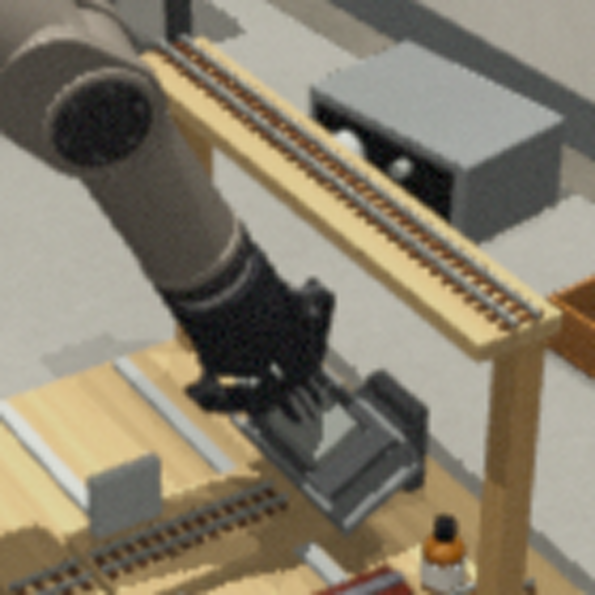

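```bash
cat > plate.py <<'E'
import sys
from h import *
for t in sys.argv[1:]:
    d=np.load(f"side{t}.npy"); im=cv2.imread(f"pics/side{t}f.png").mean(2)
    v,u=np.mgrid[200:265,270:350]; v=v.ravel();u=u.ravel()
    q=np.array([toT(ondepth("side",a,b,d[b,a])) for a,b in zip(u,v)]); s=q@sT;h=q@nT
    for lo,hi in((-.055,-.046),(-.046,-.036),(.02,.03),(.03,.04),(.04,.05)):
        m=(q[:,1]>lo)&(q[:,1]<hi)&(s>.034)&(s<.066)&(h>.06)&(h<.125)
        print(t,lo,m.sum(),np.median(h[m]).round(4), np.percentile(h[m],[20,80]).round(4) if m.sum() else "")
    # hand points near the tip
    m=(q[:,1]>-.035)&(q[:,1]<-.005)&(s>.03)&(s<.07)&(im[v,u]<60); print(" dark h min",np.percentile(h[m],[2,10,30]).round(4) if m.sum() else None)
E
python3 plate.py 4 7 8 9; cd pics; python3 -c "
import cv2;p=cv2.imread('side9f.png')[205:265,270:345];cv2.imwrite('side9z.png',cv2.resize(p,None,fx=10,fy=10,interpolation=2))"
```

```text
4 -0.055 29 0.1029 [0.0991 0.1057]
4 -0.046 27 0.1023 [0.1004 0.104 ]
4 0.02 18 0.1045 [0.1014 0.1077]
4 0.03 23 0.1039 [0.1013 0.1059]
4 0.04 21 0.1022 [0.0998 0.105 ]
 dark h min [0.1162 0.1167 0.1178]
7 -0.055 36 0.1024 [0.0941 0.1054]
7 -0.046 22 0.104 [0.1013 0.1053]
7 0.02 5 0.1038 [0.1032 0.1054]
7 0.03 1 0.1013 [0.1013 0.1013]
7 0.04 0 nan 
 dark h min [0.1375 0.1451 0.1659]
8 -0.055 31 0.1023 [0.0997 0.1051]
8 -0.046 24 0.1031 [0.1001 0.1049]
8 0.02 0 nan 
8 0.03 1 0.1093 [0.1093 0.1093]
8 0.04 3 0.1028 [0.1006 0.1042]
 dark h min [0.1209 0.129  0.1479]
9 -0.055 25 0.1015 [0.1002 0.1046]
9 -0.046 27 0.1027 [0.0986 0.1044]
9 0.02 0 nan 
9 0.03 2 0.1015 [0.1008 0.1021]
9 0.04 2 0.1018 [0.0992 0.1044]
 dark h min [0.1104 0.1215 0.1394]
  return _methods._mean(a, axis=axis, dtype=dtype,
  ret = ret.dtype.type(ret / rcount)
```

View pics/side9z.png

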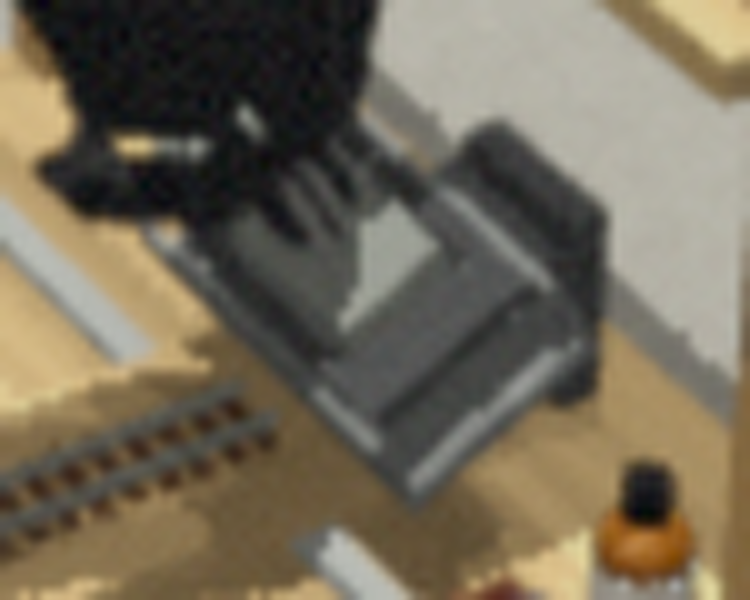

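drive_tool(series=[{"tx":0,"ty":0,"tz":0.3,"wx":0,"wy":0,"wz":0},{"tx":0,"ty":0,"tz":0.6,"wx":0,"wy":0,"wz":0},{"tx":0,"ty":0,"tz":0.9,"wx":0,"wy":0,"wz":0},{"tx":0,"ty":0,"tz":1,"wx":0,"wy":0,"wz":0},{"tx":0,"ty":0,"tz":1,"wx":0,"wy":0,"wz":0}], gripper=0)

```text
clock: 9.6
tcp_pos: [0.6184, -0.0508, 0.0821]
orientation: [0.178, 0.71, 0.66, 0.165]
ft_force: [-3.1, 0.6, 4.0]
grip_width: -0.0
```

```bash
python3 look.py 10; python3 plate.py 10 2>/dev/null; python3 - <<'E'
from h import *
s=get_state();print("along n",s["ft_force"]@(nT[0]*xT+nT[2]*zT),s["moment"])
delta(PL(-.02,-.026),RP)
E
cd pics; python3 -c "
import cv2;p=cv2.imread('side10f.png')[205:265,270:345];cv2.imwrite('side10z.png',cv2.resize(p,None,fx=10,fy=10,interpolation=2))"
```

```text
[ 0.6183 -0.0508  0.0823] [ 0.0133 -0.0203  0.0823] [-2.922   1.0627  4.5978] -5.888423561635638e-05 [-0.2983  0.2743  0.4053  2.048  -0.2977  0.3615  0.2468] 9.7
tcp px [306.9915 232.9312]
10 -0.055 26 0.0924 [0.0905 0.095 ]
10 -0.046 26 0.0943 [0.0927 0.0973]
10 0.02 0 nan 
10 0.03 2 0.0963 [0.0962 0.0963]
10 0.04 2 0.0898 [0.0883 0.0913]
 dark h min [0.1003 0.1106 0.1348]
along n 5.463768113770657 [ 0.1245  0.5831 -0.046 ]
t(cm) [ 0.0304 -0.0374 -1.0088] w [ 0.0022  0.0005 -0.0009] clock 9.7
```

View pics/side10z.png

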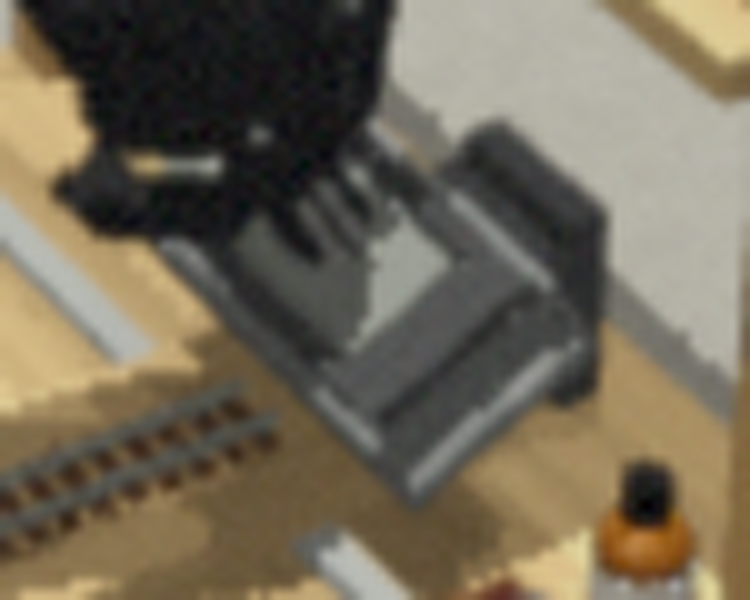

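drive_tool(series=[{"tx":0,"ty":0,"tz":0.4,"wx":0,"wy":0,"wz":0},{"tx":0,"ty":0,"tz":0.8,"wx":0,"wy":0,"wz":0},{"tx":0,"ty":0,"tz":1.2,"wx":0,"wy":0,"wz":0},{"tx":0,"ty":0,"tz":1.5,"wx":0,"wy":0,"wz":0},{"tx":0,"ty":0,"tz":1.5,"wx":0,"wy":0,"wz":0},{"tx":0,"ty":0,"tz":1.5,"wx":0,"wy":0,"wz":0}], gripper=0)

```text
clock: 10.2
tcp_pos: [0.6253, -0.0513, 0.0694]
orientation: [0.178, 0.711, 0.66, 0.166]
ft_force: [-6.4, 0.5, 9.1]
grip_width: 0.0002
```

```bash
python3 look.py 11; python3 plate.py 11 2>/dev/null; python3 - <<'E'
from h import *
s=get_state();print("along n",s["ft_force"]@(nT[0]*xT+nT[2]*zT),s["moment"])
delta(PL(-.02,-.026),RP)
E
cd pics; python3 -c "
import cv2;p=cv2.imread('side11f.png')[205:265,270:345];cv2.imwrite('side11z.png',cv2.resize(p,None,fx=10,fy=10,interpolation=2))"
```

```text
[ 0.6252 -0.0513  0.0695] [ 0.0202 -0.0203  0.0695] [-5.3867  0.2714  7.9079] 0.0002764802583090417 [-0.2687  0.3067  0.3763  2.0426 -0.3305  0.3358  0.2768] 10.3
tcp px [308.7298 235.4377]
11 -0.055 8 0.0815 [0.0804 0.0832]
11 -0.046 25 0.0796 [0.0783 0.0851]
11 0.02 0 nan 
11 0.03 0 nan 
11 0.04 0 nan 
 dark h min [0.0881 0.0961 0.1177]
along n 9.513757038023382 [0.131  0.8703 0.0504]
t(cm) [ 0.0313 -0.0397 -2.4614] w [ 0.0021  0.0001 -0.0011] clock 10.3
```

View pics/side11z.png

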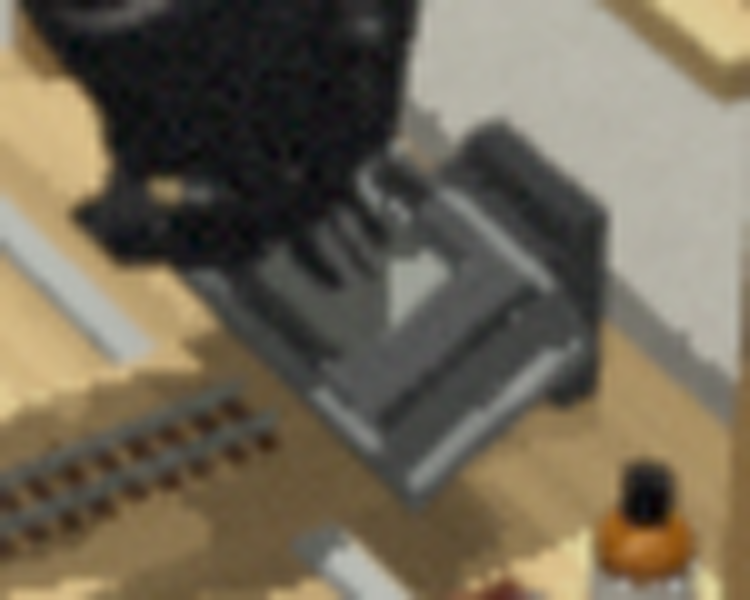

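View pics/top11.png

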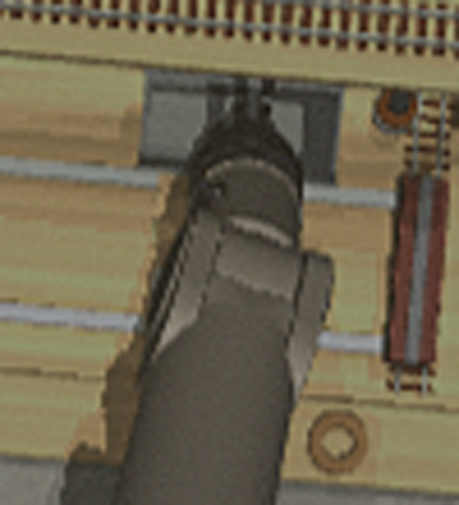

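drive_tool(series=[{"tx":0,"ty":0,"tz":0.2,"wx":0,"wy":0,"wz":0},{"tx":0,"ty":0,"tz":0.4,"wx":0,"wy":0,"wz":0},{"tx":0,"ty":0,"tz":0.5,"wx":0,"wy":0,"wz":0},{"tx":0,"ty":0,"tz":0.5,"wx":0,"wy":0,"wz":0}], gripper=0)

```text
clock: 10.63
tcp_pos: [0.6263, -0.0514, 0.0675]
orientation: [0.177, 0.711, 0.66, 0.166]
ft_force: [-22.8, 1.1, 29.0]
grip_width: -0.0003
```

```bash
python3 - <<'E'
from h import *
s=get_state();f=s["ft_force"];print("n",f@(nT[0]*xT+nT[2]*zT),"y",f@yT)
delta(PL(-.02,-.05),RP)
E
```

```text
n 36.29049544270675 y -0.520097427627114
t(cm) [ 0.028  -0.0539 -0.2902] w [ 0.0017 -0.0023 -0.0025] clock 10.6333
```

drive_tool(series=[{"tx":0,"ty":0,"tz":-0.1,"wx":0,"wy":0,"wz":0},{"tx":0.3,"ty":0,"tz":-0.1,"wx":0,"wy":0,"wz":0},{"tx":0.7,"ty":0,"tz":-0.1,"wx":0,"wy":0,"wz":0},{"tx":1.1,"ty":0,"tz":-0.1,"wx":0,"wy":0,"wz":0},{"tx":1.5,"ty":0,"tz":-0.1,"wx":0,"wy":0,"wz":0},{"tx":1.8,"ty":0,"tz":-0.1,"wx":0,"wy":0,"wz":0},{"tx":1.8,"ty":0,"tz":-0.1,"wx":0,"wy":0,"wz":0}], gripper=0)

```text
clock: 11.22
tcp_pos: [0.6277, -0.0388, 0.0698]
orientation: [0.179, 0.712, 0.658, 0.166]
ft_force: [-6.7, -6.7, 9.4]
grip_width: -0.0002
```

```bash
python3 look.py 12; python3 plate.py 12 2>/dev/null; python3 - <<'E'
from h import *
s=get_state();f=s["ft_force"];print("n",f@(nT[0]*xT+nT[2]*zT),"y",f@yT)
delta(PL(-.02,-.05),RP)
E
cd pics; python3 -c "
import cv2;p=cv2.imread('side12f.png')[205:265,270:345];cv2.imwrite('side12z.png',cv2.resize(p,None,fx=10,fy=10,interpolation=2))"
```

```text
[ 0.6277 -0.0388  0.0698] [ 0.0218 -0.0076  0.0698] [-5.5393 -6.7318  8.7842] -4.7912656756754115e-05 [-0.3236  0.3107  0.405   2.0417 -0.3089  0.3315  0.2219] 11.3167
tcp px [306.8908 233.0837]
12 -0.055 4 0.089 [0.0884 0.0899]
12 -0.046 14 0.0791 [0.0772 0.0818]
12 0.02 2 0.0756 [0.0742 0.077 ]
12 0.03 0 nan 
12 0.04 0 nan 
 dark h min [0.0897 0.1019 0.1278]
n 10.122431653157026 y -7.112873736212852
t(cm) [-1.2401 -0.1914 -0.1042] w [ 0.0047  0.0033 -0.0066] clock 11.3167
```

View pics/side12z.png

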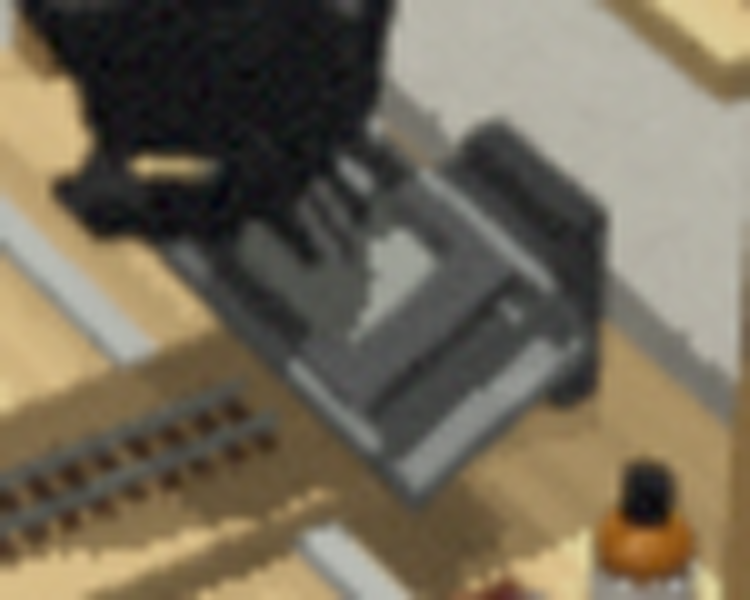

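drive_tool(series=[{"tx":0.5,"ty":-0.1,"tz":0.05,"wx":0.005,"wy":0.003,"wz":-0.007},{"tx":0.9,"ty":-0.2,"tz":0.05,"wx":0.005,"wy":0.003,"wz":-0.007},{"tx":1.3,"ty":-0.2,"tz":0.05,"wx":0.005,"wy":0.003,"wz":-0.007},{"tx":1.7,"ty":-0.2,"tz":0.05,"wx":0.005,"wy":0.003,"wz":-0.007},{"tx":2,"ty":-0.2,"tz":0.05,"wx":0.005,"wy":0.003,"wz":-0.007},{"tx":2,"ty":-0.2,"tz":0.05,"wx":0.005,"wy":0.003,"wz":-0.007}], gripper=0)

```text
clock: 11.82
tcp_pos: [0.6287, -0.0244, 0.07]
orientation: [0.18, 0.712, 0.659, 0.164]
ft_force: [-5.0, -6.8, 9.2]
grip_width: 0.0002
```

```bash
python3 look.py 13; python3 plate.py 13 2>/dev/null; python3 - <<'E'
from h import *
s=get_state();f=s["ft_force"];print("n",f@(nT[0]*xT+nT[2]*zT),"y",f@yT)
delta(PL(-.02,-.05),RP)
E
cd pics; python3 -c "
import cv2;p=cv2.imread('side13f.png')[205:265,270:345];cv2.imwrite('side13z.png',cv2.resize(p,None,fx=10,fy=10,interpolation=2))"
```

```text
[ 0.6287 -0.0243  0.0701] [0.0217 0.0068 0.0701] [-6.2631 -6.4181  9.346 ] -8.033724829544294e-05 [-0.3834  0.3145  0.4355  2.0398 -0.281   0.3336  0.1663] 11.9167
tcp px [304.3346 230.6612]
13 -0.055 23 0.0929 [0.0902 0.0958]
13 -0.046 16 0.0919 [0.0894 0.0941]
13 0.02 5 0.0791 [0.0789 0.1181]
13 0.03 4 0.0767 [0.0752 0.0781]
13 0.04 0 nan 
 dark h min [0.1237 0.1434 0.1709]
n 10.968000639578685 y -6.852048649229
t(cm) [-2.6844 -0.1956 -0.0689] w [ 0.0033  0.0061 -0.0039] clock 11.9167
```

View pics/side13z.png

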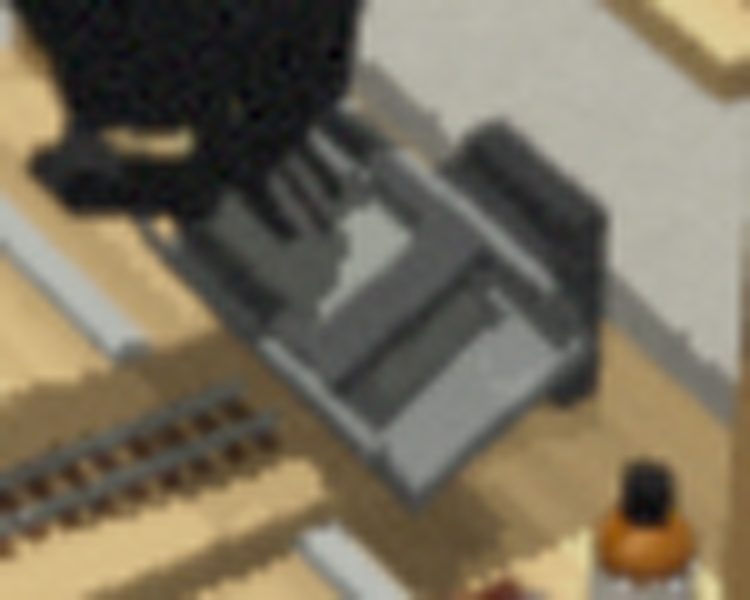

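drive_tool(series=[{"tx":0.6,"ty":-0.1,"tz":0.05,"wx":0.003,"wy":0.006,"wz":-0.004},{"tx":1.0,"ty":-0.2,"tz":0.05,"wx":0.003,"wy":0.006,"wz":-0.004},{"tx":1.4,"ty":-0.2,"tz":0.05,"wx":0.003,"wy":0.006,"wz":-0.004},{"tx":1.8,"ty":-0.2,"tz":0.05,"wx":0.003,"wy":0.006,"wz":-0.004},{"tx":2.1,"ty":-0.2,"tz":0.05,"wx":0.003,"wy":0.006,"wz":-0.004},{"tx":2.3,"ty":-0.2,"tz":0.05,"wx":0.003,"wy":0.006,"wz":-0.004},{"tx":2.3,"ty":-0.2,"tz":0.05,"wx":0.003,"wy":0.006,"wz":-0.004}], gripper=0)

```text
clock: 12.5
tcp_pos: [0.6297, -0.01, 0.0702]
orientation: [0.181, 0.713, 0.658, 0.163]
ft_force: [-6.2, -10.1, 9.8]
grip_width: 0.0
```

```bash
python3 look.py 14; python3 plate.py 14 2>/dev/null; python3 - <<'E'
from h import *
s=get_state();f=s["ft_force"];print("n",f@(nT[0]*xT+nT[2]*zT),"y",f@yT)
delta(PL(-.02,-.05),RP)
E
cd pics; python3 -c "
import cv2;p=cv2.imread('side14f.png')[205:265,270:345];cv2.imwrite('side14z.png',cv2.resize(p,None,fx=10,fy=10,interpolation=2))"
```

```text
[ 0.6296 -0.01    0.0702] [0.0217 0.0212 0.0702] [ -6.4437 -12.6869   9.7829] 5.675741085501458e-05 [-0.4435  0.3193  0.4669  2.0385 -0.257   0.3338  0.1089] 12.6
tcp px [301.8179 228.29  ]
14 -0.055 45 0.0797 [0.0755 0.0915]
14 -0.046 41 0.0897 [0.0779 0.0945]
14 0.02 12 0.0842 [0.0785 0.1183]
14 0.03 5 0.0787 [0.0767 0.1166]
14 0.04 5 0.0798 [0.0794 0.0884]
 dark h min [0.2093 0.2126 0.2187]
n 11.226590327998242 y -13.117600537169123
t(cm) [-4.1236 -0.1825 -0.0305] w [ 0.0039  0.009  -0.0067] clock 12.6
```

View pics/side14z.png

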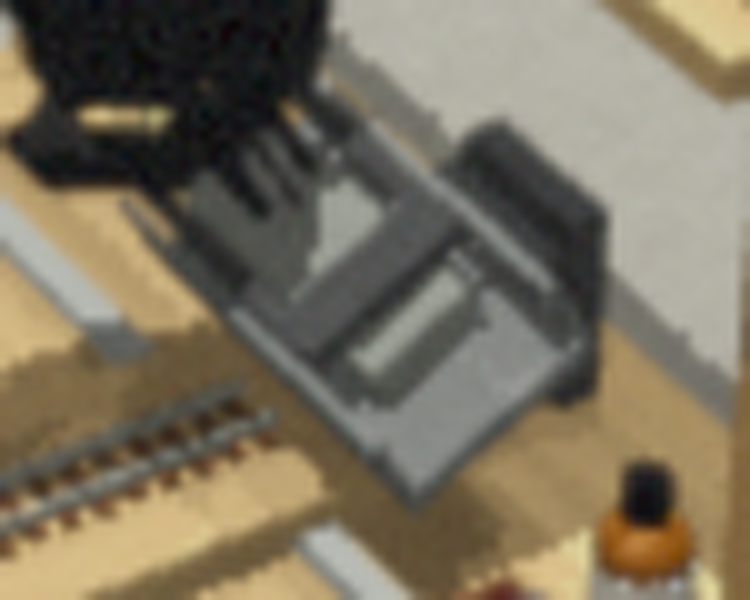

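drive_tool(series=[{"tx":0.7,"ty":-0.15,"tz":0.03,"wx":0.003,"wy":0.009,"wz":-0.006},{"tx":1.0,"ty":-0.15,"tz":0.03,"wx":0.003,"wy":0.009,"wz":-0.006},{"tx":1.0,"ty":-0.15,"tz":0.03,"wx":0.003,"wy":0.009,"wz":-0.006},{"tx":1.0,"ty":-0.15,"tz":0.03,"wx":0.003,"wy":0.009,"wz":-0.006}], gripper=0)

```text
clock: 12.93
tcp_pos: [0.6295, -0.01, 0.0705]
orientation: [0.181, 0.714, 0.657, 0.163]
ft_force: [-7.1, -13.6, 10.3]
grip_width: 0.0002
```

```bash
python3 - <<'E'
from h import *
s=get_state();f=s["ft_force"];print(toT(s["tcp_pos"]),"n",f@(nT[0]*xT+nT[2]*zT),"y",f@yT)
delta(PL(-.02,-.05),RP)
E
```

```text
[0.0215 0.0212 0.0705] n 11.98073394734039 y -14.068377280527875
t(cm) [-4.1233 -0.1748  0.008 ] w [ 0.0036  0.0104 -0.0084] clock 12.9333
```

drive_tool(series=[{"tx":-0.3,"ty":0,"tz":0,"wx":0,"wy":0,"wz":0},{"tx":-0.6,"ty":0,"tz":0,"wx":0,"wy":0,"wz":0},{"tx":-0.7,"ty":0,"tz":-0.4,"wx":0,"wy":0,"wz":0},{"tx":-0.7,"ty":0,"tz":-0.8,"wx":0,"wy":0,"wz":0},{"tx":-0.7,"ty":0,"tz":-1.5,"wx":0,"wy":0,"wz":0},{"tx":-0.7,"ty":0,"tz":-3,"wx":0,"wy":0,"wz":0},{"tx":-0.7,"ty":0,"tz":-5,"wx":0,"wy":0,"wz":0},{"tx":-0.7,"ty":0,"tz":-8,"wx":0,"wy":0,"wz":0},{"tx":-0.7,"ty":0,"tz":-11,"wx":0,"wy":0,"wz":0},{"tx":-0.7,"ty":0,"tz":-14,"wx":0,"wy":0,"wz":0},{"tx":1,"ty":-2,"tz":-17,"wx":0,"wy":0,"wz":0},{"tx":5,"ty":-5,"tz":-20,"wx":0,"wy":0,"wz":0},{"tx":9,"ty":-8,"tz":-22,"wx":0,"wy":0,"wz":0},{"tx":13,"ty":-10,"tz":-22,"wx":0,"wy":0,"wz":0},{"tx":16,"ty":-10,"tz":-22,"wx":0,"wy":0,"wz":0},{"tx":16,"ty":-10,"tz":-22,"wx":0,"wy":0,"wz":0}], gripper=0)

```text
clock: 14.27
tcp_pos: [0.4495, 0.1726, 0.2164]
orientation: [0.18, 0.711, 0.659, 0.165]
ft_force: [-0.2, -0.3, 0.7]
grip_width: -0.0002
```

```bash
python3 look.py 15; python3 plate.py 15 2>/dev/null; cd pics; python3 -c "
import cv2;p=cv2.imread('side15f.png')[130:310,190:390];cv2.imwrite('side15z.png',cv2.resize(p,None,fx=3.3,fy=3.3,interpolation=2))"
```

```text
[0.4505 0.1703 0.2161] [-0.17    0.1882  0.2161] [ 0.207  -0.6589 -0.0026] -4.1084538062665354e-05 [-0.8504 -0.1423  0.1659  2.0953  0.4748  0.8748 -1.0079] 14.3667
tcp px [221.0066 183.1804]
15 -0.055 43 0.0849 [0.0803 0.0922]
15 -0.046 33 0.0924 [0.0867 0.0941]
15 0.02 27 0.0848 [0.082  0.0889]
15 0.03 56 0.1124 [0.0854 0.1184]
15 0.04 33 0.0864 [0.0815 0.1152]
 dark h min None
```

View pics/side15z.png

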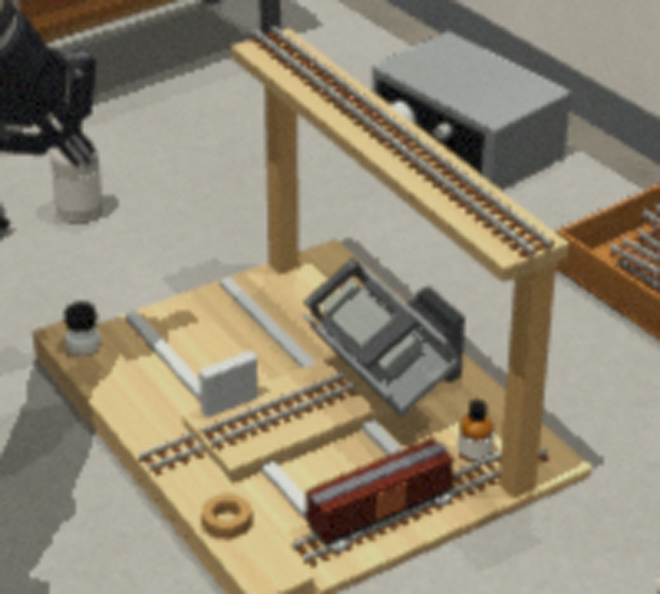

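View pics/top15f.png

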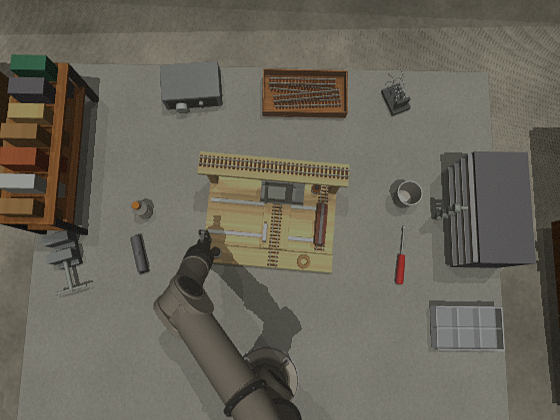

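```bash
python3 - <<'E'
from h import *
for t in("4","15"):
  for c in("side","top"):
    d=np.load(f"{c}{t}.npy")
    v,u=np.mgrid[165:265,240:350]; q=np.array([toT(ondepth(c,a,b,d[b,a])) for a,b in zip(u.ravel(),v.ravel())]); s=q@sT;h=q@nT
    m=(s>.03)&(s<.07)&(h>.113)&(h<.124); print(t,c,"hoop y",m.sum(),np.median(q[m,1]),np.percentile(q[m,1],[10,90]))
p=cv2.imread("pics/top15f.png").astype(float); blue=(p[...,0]-(p[...,1]+p[...,2])/2).astype(np.float32)
ys=np.arange(-.02,.0201,.0005)
for lab,lo,hi in(("deckfar",-.08,-.02),("decknear",-.16,-.1),("lead",-.228,-.178)):
    m=0
    for x in np.arange(lo,hi,.0015):
        uv=np.array([proj("top",W(x,y,.04)) for y in ys],np.float32); m=m+cv2.remap(blue,uv[:,0][None],uv[:,1][None],cv2.INTER_LINEAR)[0]
    pk=[]
    for s in(ys<0,ys>=0):
        w=np.clip(m[s]-np.median(m[s]),0,None)**2; pk.append((w*ys[s]).sum()/w.sum())
    print(lab,np.array(pk)*1e3,np.mean(pk)*1e3)
a=cv2.imread("pics/top0.png");b=cv2.imread("pics/top15f.png")
for n,(x,y) in dict(jar=(216,251),tape=(303,261),car=(320,223),flux=(316,188),cup=(407,192),glue=(140,208),tank=(139,253),screw=(401,260)).items():
    A=a[y-12:y+12,x-12:x+12];B=b[y-16:y+16,x-16:x+16]; r=cv2.matchTemplate(B,A,cv2.TM_CCOEFF_NORMED); print(n,cv2.minMaxLoc(r)[1::2])
E
```

```text
4 side hoop y 44 0.00012927535270573524 [-0.0043  0.0071]
4 top hoop y 35 0.005267362513054868 [0.0016 0.0092]
15 side hoop y 46 0.03555376009776746 [0.0289 0.0422]
15 top hoop y 31 0.0405492715244301 [0.0361 0.0444]
deckfar [-9.5591  9.5036] -0.02775593396901581
decknear [-9.4123  9.7471] 0.16740552928935348
lead [-9.596   9.6614] 0.032673245588647065
jar (0.34364134073257446, (0, 8))
tape (0.9922528266906738, (4, 4))
car (0.9960681200027466, (4, 4))
flux (0.9960216283798218, (4, 4))
cup (0.9963884949684143, (4, 4))
glue (0.9933596849441528, (4, 4))
tank (0.995174765586853, (4, 4))
screw (0.9958046674728394, (4, 4))
```

```bash
python3 -c "
from rig import *
close_job(); print(get_state()['clock'])"
```

```text
the job is handed in; nothing more can be done
the job is handed in; nothing more can be done
```

The job is done and handed in at about 14.4 s. I slid the deck into line by its grip plate. Then, with the tool slanted 28°, I pressed the plunger to its stop. Still holding it in, I pushed the hoop to +y until the keeper was fully home, then backed the tool clear.

| Final check | Result |
|---|---|
| Deck track against lead track | within about 0.2 mm |
| Keeper travel | 35.3 mm in the top view and 35.4 mm in the side view; it did not move on a harder push |
| Plunger after release | held in at about 18 mm, under the catch |
| Bystanders | seven matched their starting position in the top view; the paint jar was hidden by the arm there, but the side view shows it unmoved |

- **Fingertip position:** the fingertips touched the press plate about 25 to 30 mm later than the TCP figure suggested. I guided the press by force and depth instead.
- **Grip plate:** for the same reason, the fingers held only about the top 8 mm of the grip plate. The reported opening was about 8 mm for a 12 mm plate, but the deck slid correctly.
- **Highest force:** the press at the stop briefly reached about 36 N at the fingertips.

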